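Tighten the loose cam fastener of the pine box with a hex key

ROBOT

A 6-joint arm with a two-finger parallel gripper is mounted at the origin on the work surface. World frame = base frame: x ahead of the robot, y to its left, z up, the work surface at z = 0. Lengths are in mm, angles in degrees, forces in N, time in s.
With the tool pointing down it reaches from about 275 to 775 mm from the base axis. Payload 14.6 kg.
Tool frame: the origin (TCP) lies on the centre line of the jaws, within the pads' length; the fingertips stand 14 mm ahead of it and the grasp point (between the pads) lies 5 mm behind it; z points along the fingers, y is the line along which they close (so a half turn about z gives the same grasp; the last joint's range is limited). The gripper opens to 85 mm and grips with 20 to 120 N. Pads are 22 mm wide; open, the fingers measure 114 mm over their backs; the gripper's body (76 mm by 85 mm) begins 54 mm behind the grasp point. The pads swing forward as they close: fully open they stand 13 mm farther back than shut.
Start: joints at [67.477, 15.075, -2.767, 72.158, 0, 81.102], TCP at [123.676, 510.228, 210.078] pointing down, gripper open.
Joint ranges: [-151.79, 151.79], [-50.71, 97.33], [-67.44, 78.34], [-121.81, 120.89], [-77.56, 73.72], [-180, 180]. Speed limits (degrees/s): [108.29, 108.29, 147.25, 159.86, 180, 180].

INTERFACE

Orientations are given as a 3x3 rotation matrix whose columns are the frame's x, y, z axes.
In Python, from station import robot gives the robot as it stands. The module is installed in compiled form; this text tells all that it offers.
- The arm moves only by the tool step_arm, never from a script. Its argument "motion" is a list of rows, each an object with "fingers": the finger opening in m, from 0 to 0.0854; "translation": the shift along the world's x, y, z in m, a list of three; "delta_rot": the turn, a rotation vector about the world's x, y, z in rad, a list of three. A call has exactly 10 rows; each row shifts and turns the commanded pose from where the row before left it; what a row does not reach is not made up. A row lasts 1/8 s, in which the tool goes at most 62.5 mm and 10.7 degrees, less where a joint would pass 70% of its speed; a pose out of reach is approached as far as the arm can. A call with a gripper value outside its range is refused whole. The fingers move at their own pace and stop on an object; "squeeze" is the grip in N (left out, the last holds). Time passes only in rows, so rows that do not move let the fingers close, or fill a call up. It gives the time, the measured TCP pose, the force, the opening and the grip force at its end, in the units of the state.
- robot.observe(): the state, without advancing time (a new reading comes with each control period).
- robot.camera(name): name is "scene" or "top" or "wrist"; returns the picture (420x560x3 uint8, red, green, blue); there is no depth.
- robot.camera_model(name): a dict with "intrinsics" (3x3 intrinsics, pixels), "D" ([k1, k2, p1, p2, k3] as OpenCV has them; the pictures are not rectified), "rvec" (rotation vector, rad) and "tvec" (3), from world to camera coordinates, as OpenCV has them; the wrist camera has in their place "mount" (4x4, takes a point from camera to tool coordinates, whose origin is the TCP and whose axes are the flange's). Camera axes: x right, y down, z forward; pixel columns grow to the right and rows downward; lengths in mm; the calibration is good to about 2 mm. A picture is of the moment at which its call begins: read the wrist's pose just before it. camera_model takes no time and is no camera call.
- robot.hand_in(): hands the job in; it is judged then, once.
Trained networks look in the newest picture that a camera, given by its name, has taken for a name from the list of things; names that differ only in an ending like _2 or _b are one class to them, and where a whole thing is asked for, a point or a joint stands for the part that bears it (a point fixed in the world has none). Each returns a list of dicts, best first, with "score" (0 to 1); they miss things now and then, are a little off and sometimes report something else, mostly with a low value. They report only what shows in the picture. A call takes as long as a camera call.
- robot.recognise(thing, camera): "point" ([x, y, z] in mm, in the coordinates of the camera as it stood for that picture, good to about 4 mm: the middle of the surface that is visible of it).
- robot.silhouettes(thing, camera): "mask" (420x560 bool, what is visible of it).
The state is a dict: "time_s": time; "joint_pos": joint angles; "dq": joint speeds; "effort": joint torques, N m; "position": TCP position; "tool_rot": TCP orientation; "force": force on the tool from outside, world axes, zero at the start; "moment": the same for the moment, N m; "finger_gap": finger opening in mm; "gripper_force": force on a finger pad.
Only numpy, scipy, OpenCV 4.12 (cv2) and the standard library are available. Lean on these libraries where they do the work, as an engineer would, in place of code of your own. Each camera call takes 0.05 s, during which the arm holds its last target. There are 200 camera calls.

TASK

The cam fastener sunk in the top of the pine box has worked loose. Take the square-headed hex key out of its wooden block, feel with it for the hex socket at the bottom of the steel well, seat it fully and tighten the fastener clockwise (seen from above), taking fresh grips as you need them, until it reaches its stop; then stand the key back in its block and let go. Use a light hand: never push or lean hard on the fastener or the box with the key, and leave the jar, the flashlight and the comb where they are.

Things in the scene. Friction and masses are not known exactly. Their poses are not given: they have to be found in the camera images.
- box: pine box with a shallow drawer (it stays shut and plays no part), fixed to the shelf, 180 (x) by 220 (y) by 75 mm high. Origin: centre of its underside; z up; its drawer front, with a small dark wooden knob, faces its -x.
- mark (a point): point on the box (in its frame x -20, y +30, z +77 mm) where the fastener's axis was meant to be, at the height of the flange's upper face. The fastener was fitted by hand: its true upright axis lies 3.5 to 6.5 mm off this point, in any direction, differently each time; feel it out. It does not shift in use. Round steel flange: 70 mm outside, 2 mm thick.
- well (a point): point 12 mm below mark: height of the flat floor of the fastener's round steel well (36 mm in diameter, 12 mm deep, upright walls). The well shares the fastener's true axis, so it too is 3.5 to 6.5 mm off this point.
- bottom (a point): point 26 mm below mark: height of the floor of the hex socket, which is cut in the cam at the middle of the well's floor: 15 mm across flats, 14 mm deep, no lead-in, on the fastener's true axis (so again 3.5 to 6.5 mm off this point). A key nearly but not quite in line enters some mm and binds: draw it back, twist about 6 degrees and press again.
- cam (a joint): angle of the cam with the hex socket, rad, growing clockwise seen from above; starts between 0 and 0.4, firm stop at 3.5 (tight; it yields a little if forced). Drags with 0.06 N m, stays where left. Which way the hexagon points at a given value is different each time: it too must be felt (or seen). A small black notch on the cam's face lies beside one corner.
- key: hex key, about 110 g, upright in its block: steel shank 14 mm across flats, 50 mm long, last 3 mm tapered by 1 mm in radius; above it a black plastic head 26 by 26 mm, 32 mm high. Origin: middle of the tip's end face; z up to the head; x, y square to the head's faces; two hexagon corners along its +x and -x. Play in the socket: 0.5 mm a side and 8 degrees either way; it stands there by itself.
- key_tip (a point): middle of the end face of the key's tip (the same point as the key's origin)
- key_head (a point): centre of the key's square head, on the key's axis 66 mm above the tip
- holder: wooden block for the key, fixed, 62 by 62 by 42 mm high, origin at the centre of its underside, z up
- hole (a point): centre of the mouth of the block's round hole (19 mm in diameter, 26 mm deep, blind, floor 16 mm above the shelf), on the block's top face 42 mm above the shelf
- jar: open glass jar with coins, 74 mm in diameter, 100 mm high, standing; origin at the centre of its underside (bystander)
- flashlight: aluminium flashlight lying along its x, 155 mm long, 38 mm thick at the head; origin under its middle on the shelf (bystander)
- comb: grey plastic comb lying flat along its x, 160 by 34 by 5 mm; origin on the shelf under its middle (bystander)

How it is judged:
By the outcome, as a careful person would: the job done as asked, in the order asked, and still so for the second after the job is handed in, with the robot touching nothing.
It also fails if it takes over 72 s, if anything falls off the work surface, if the arm or the gripper's body presses on something with over 40 N, if the wrist force passes 120 N, or if a joint passes its speed limit or range.

## Working session

There is one attempt and no reset: what is moved stays moved. The work goes in short steps, Python scripts to look and compute and a tool call to move; the robot and the scene stay as the last step left them, time stands still between calls to the robot, and variables do not carry over. Pictures are saved under pics/ and viewed, at most 10 in all, crops included, and the job is handed in when it is done.

Besides the shell and the picture viewer there is one more tool, called by a JSON object that holds its "op" and its "data". step_arm: Moves the arm, as the interface text tells. Its arguments: {"type":"object","properties":{"motion":{"type":"array"},"squeeze":{"type":"number"}},"required":["motion"]}

```bash
mkdir -p pics; cat > h.py <<'E'
import numpy as np, cv2
from station import robot
def cam2world(name,p):
    m=robot.camera_model(name)
    if 'mount' in m:
        s=robot.observe();M=np.array(m['mount']);q=M[:3,:3]@np.array(p)+M[:3,3]
        return np.array(s['tool_rot'])@q+np.array(s['position'])
    R=cv2.Rodrigues(np.array(m['rvec'],float))[0]
    return R.T@(np.array(p)-np.array(m['tvec']).ravel())
def camRC(name):
    m=robot.camera_model(name)
    if 'mount' in m:
        s=robot.observe();M=np.array(m['mount']);R=np.array(s['tool_rot'])
        return m,R@M[:3,:3],R@M[:3,3]+np.array(s['position'])
    R=cv2.Rodrigues(np.array(m['rvec'],float))[0]
    return m,R.T,-R.T@np.array(m['tvec']).ravel()
def pix2plane(name,uv,z):
    m,R,c=camRC(name)
    u=cv2.undistortPoints(np.array(uv,float).reshape(-1,1,2),np.array(m['intrinsics']),np.array(m['D'])).reshape(-1,2)
    d=np.c_[u,np.ones(len(u))]@R.T
    return c+d*((z-c[2])/d[:,2])[:,None]
def proj(name,P):
    m,R,c=camRC(name)
    return cv2.projectPoints((np.atleast_2d(P)-c)@R,np.zeros(3),np.zeros(3),np.array(m['intrinsics']),np.array(m['D']))[0].reshape(-1,2)
def save(name,f):
    im=robot.camera(name);cv2.imwrite('pics/'+f,im[:,:,::-1]);return im
E
python3 - <<'E'
from h import *
s=robot.observe();print(s['position'],s['tool_rot'],s['force'],s['finger_gap'])
ims=[save(c,c+'0.png') for c in('top','scene')]
for t in ['box','mark','key','key_head','holder','hole','jar','flashlight','comb']:
  for c in ('top','scene'):
    r=robot.recognise(t,c)
    for d in r[:2]: print(t,c,round(d['score'],2),cam2world(c,d['point']).round(0))
print(robot.observe()['time_s'])
E
```

```text
[123.57863371 509.92793314 209.6236239 ] [[-9.71855876e-01  2.35575925e-01 -3.73325923e-04]
 [ 2.35576189e-01  9.71855350e-01 -1.01845634e-03]
 [ 1.22895001e-04 -1.07773948e-03 -9.99999412e-01]] [-0.08025748 -0.34785903  0.39036832] 85.49132718197771
box top 0.6 [598. -33.  73.]
box scene 0.56 [650. -34.  75.]
mark top 0.81 [591. -33.  72.]
mark top 0.45 [ 721. -280.   31.]
mark scene 0.59 [648. -33.  80.]
mark scene 0.19 [ 511. -277.   85.]
key top 0.74 [ 505. -277.   96.]
key scene 0.54 [ 517. -279.   86.]
key_head top 0.71 [ 506. -272.   99.]
key_head scene 0.58 [ 512. -275.   87.]
holder top 0.98 [ 503. -264.   43.]
holder scene 0.95 [ 537. -268.   44.]
holder scene 0.25 [649. -32.  78.]
hole top 0.85 [ 497. -266.   43.]
hole scene 0.75 [ 535. -269.   46.]
jar top 0.6 [442. 278.  46.]
jar scene 0.77 [469. 277.  65.]
flashlight top 0.9 [ 719. -281.   32.]
flashlight scene 0.3 [648. -32.  77.]
comb top 0.89 [732. 317.   6.]
comb top 0.72 [ 496. -261.   47.]
comb scene 0.71 [733. 311.   9.]
1.0
```

View pics/top0.png

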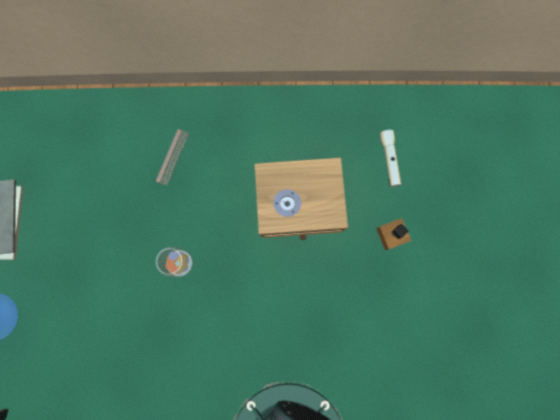

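View pics/scene0.png

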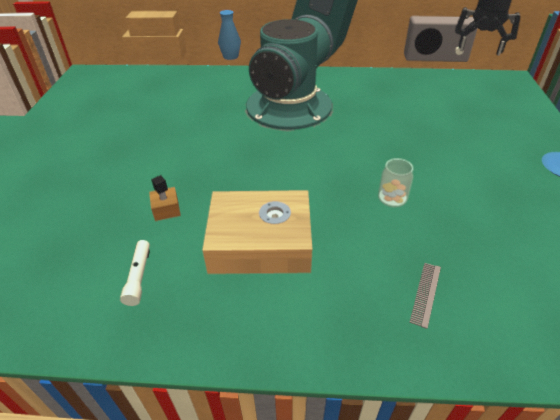

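The top view shows the box centred near (302,197), flange at (288,203) and key block at (395,234) with the head at (400,231). The scene view agrees: flange at (275,213), key at (161,188).

```bash
python3 - <<'E'
from h import *
print(np.array(robot.camera_model('wrist')['mount']).round(3),np.array(robot.camera_model('wrist')['intrinsics']).round(0))
import math
for c in('top','scene'):
  robot.camera(c)
  for t,z in(('mark',77),('holder',42),('key_head',82+16),('box',75)):
    r=robot.silhouettes(t,c)
    if r:
      m=r[0]['mask'];v,u=np.nonzero(m)
      rect=cv2.minAreaRect(np.c_[u,v].astype(np.float32))
      print(c,t,len(u),r[0]['score'],(u.mean().round(1),v.mean().round(1)),pix2plane(c,[(u.mean(),v.mean())],z).round(1))
      b=cv2.boxPoints(rect);print(pix2plane(c,b,z)[:,:2].round(0).tolist())
E
```

```text
[[-0.0000e+00 -9.5800e-01 -2.8500e-01  7.2477e+01]
 [ 1.0000e+00  0.0000e+00 -1.0000e-03  1.7200e+00]
 [ 1.0000e-03 -2.8500e-01  9.5800e-01 -1.6413e+02]
 [ 0.0000e+00  0.0000e+00  0.0000e+00  1.0000e+00]] [[372.   0. 282.]
 [  0. 372. 208.]
 [  0.   0.   1.]]
top mark 6692 0.79 (np.float64(300.6), np.float64(197.8)) [[595.9 -35.9  77. ]]
[[690.0, 82.0], [703.0, -147.0], [499.0, -152.0], [486.0, 69.0]]
top holder 539 0.69 (np.float64(390.2), np.float64(234.9)) [[ 504.9 -264.3   42. ]]
[[525.0, -224.0], [552.0, -294.0], [490.0, -315.0], [463.0, -245.0]]
top key_head 141 0.65 (np.float64(399.1), np.float64(231.3)) [[ 507.2 -271.5   98. ]]
[[509.0, -249.0], [528.0, -279.0], [505.0, -293.0], [486.0, -263.0]]
top box 6457 0.6 (np.float64(300.3), np.float64(197.3)) [[597.7 -35.4  75. ]]
[[691.0, 80.0], [703.0, -145.0], [503.0, -149.0], [492.0, 68.0]]
scene mark 8615 0.66 (np.float64(258.7), np.float64(232.2)) [[647.3 -30.5  77. ]]
[[516.0, -173.0], [505.0, 79.0], [749.0, 81.0], [760.0, -126.0]]
scene holder 710 0.84 (np.float64(164.6), np.float64(204.3)) [[ 534.5 -267.    42. ]]
[[490.0, -321.0], [467.0, -259.0], [568.0, -221.0], [589.0, -279.0]]
scene key_head 209 0.51 (np.float64(159.9), np.float64(186.4)) [[ 535.1 -266.    98. ]]
[[510.0, -293.0], [496.0, -270.0], [567.0, -235.0], [581.0, -257.0]]
scene box 8378 0.71 (np.float64(258.3), np.float64(232.5)) [[646.4 -31.5  75. ]]
[[524.0, -174.0], [507.0, 75.0], [744.0, 80.0], [758.0, -126.0]]
```

{"op": "step_arm", "data": {"motion": [{"fingers": 0.0854,"translation": [0.02,-0.022,0],"delta_rot": [0,0,0]},{"fingers": 0.0854,"translation": [0.042,-0.046,0],"delta_rot": [0,0,0]},{"fingers": 0.0854,"translation": [0.042,-0.046,0],"delta_rot": [0,0,0]},{"fingers": 0.0854,"translation": [0.042,-0.046,0],"delta_rot": [0,0,0]},{"fingers": 0.0854,"translation": [0.042,-0.046,0],"delta_rot": [0,0,0]},{"fingers": 0.0854,"translation": [0.042,-0.046,0],"delta_rot": [0,0,0]},{"fingers": 0.0854,"translation": [0.042,-0.046,0],"delta_rot": [0,0,0]},{"fingers": 0.0854,"translation": [0.042,-0.046,0],"delta_rot": [0,0,0]},{"fingers": 0.0854,"translation": [0.042,-0.046,0],"delta_rot": [0,0,0]},{"fingers": 0.0854,"translation": [0.042,-0.046,0],"delta_rot": [0,0,0]}]}}

```text
time_s: 2.75
position: [522.9, 72.3, 210.2]
tool_rot: [[-0.972, 0.236, 0.0], [0.236, 0.972, 0.0], [-0.0, 0.0, -1.0]]
force: [0.6, 1.2, 0.6]
finger_gap: 85.2
gripper_force: 0.0
```

{"op": "step_arm", "data": {"motion": [{"fingers": 0.0854,"translation": [0.04,-0.046,-0.01],"delta_rot": [0,0,0]},{"fingers": 0.0854,"translation": [0.02,-0.03,-0.02],"delta_rot": [0,0,0]},{"fingers": 0.0854,"translation": [0.01,-0.01,-0.02],"delta_rot": [0,0,0]},{"fingers": 0.0854,"translation": [0.0,0,-0.01],"delta_rot": [0,0,0]},{"fingers": 0.0854,"translation": [0,0,0],"delta_rot": [0,0,0]},{"fingers": 0.0854,"translation": [0,0,0],"delta_rot": [0,0,0]},{"fingers": 0.0854,"translation": [0,0,0],"delta_rot": [0,0,0]},{"fingers": 0.0854,"translation": [0,0,0],"delta_rot": [0,0,0]},{"fingers": 0.0854,"translation": [0,0,0],"delta_rot": [0,0,0]},{"fingers": 0.0854,"translation": [0,0,0],"delta_rot": [0,0,0]}]}}

```text
time_s: 4.0
position: [591.7, -11.7, 150.1]
tool_rot: [[-0.972, 0.236, 0.0], [0.236, 0.972, -0.0], [-0.0, -0.0, -1.0]]
force: [0.3, 0.1, 0.6]
finger_gap: 85.3
gripper_force: 0.0
```

```bash
python3 - <<'E'
from h import *
s=robot.observe();print(s['time_s'],np.round(s['position'],2),np.round(s['tool_rot'],4).tolist(),np.round(s['joint_pos'],1))
im=save('wrist','w1.png')
c=proj('wrist',[[583,-4,65]])[0];print(c)
u,v=c.astype(int)
cr=im[max(0,v-90):v+90,max(0,u-120):u+120];print(max(0,u-120),max(0,v-90))
cv2.imwrite('pics/w1c.png',cv2.resize(cr,None,fx=3.3,fy=3.3,interpolation=cv2.INTER_CUBIC)[:,:,::-1])
E
```

```text
4.0 [591.68 -11.75 150.12] [[-0.9719, 0.2355, 0.0], [0.2355, 0.9719, -0.0], [-0.0, -0.0, -1.0]] [-9.  22.9 -0.3 66.8 -0.   4.6]
[288.12172239 191.2997085 ]
168 101
```

View pics/w1c.png

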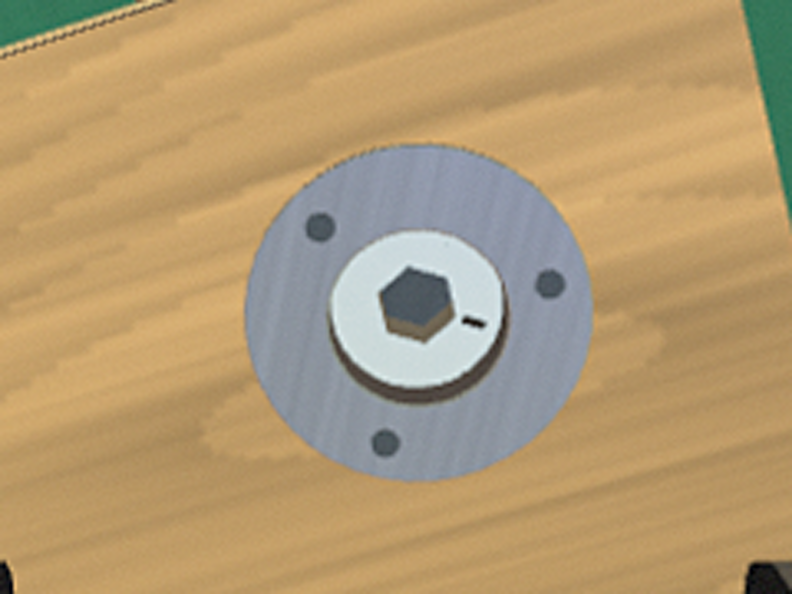

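The crop shows the flange centred near crop (419,312), the hex socket near (417,303) with corners at about (408,266), (447,277), (455,309), (424,342), (388,331), (379,297), and the notch at (473,322).

```bash
cat > fit.py <<'E'
from h import *
from scipy.optimize import least_squares
def sub(p,ox,oy,k=3.3): return (np.array(p)+0.5)/k-0.5+np.array([ox,oy])
E
python3 - <<'E'
from fit import *
s=robot.observe()
im=cv2.imread('pics/w1.png')
hsv=cv2.cvtColor(im,cv2.COLOR_BGR2HSV)
m=cv2.inRange(hsv,(100,15,60),(140,140,220))
m[:100]=0;m[260:]=0
n,l,st,ce=cv2.connectedComponentsWithStats(m);i=1+st[1:,4].argmax()
cnt=max(cv2.findContours((l==i).astype(np.uint8),cv2.RETR_EXTERNAL,cv2.CHAIN_APPROX_NONE)[0],key=len)[:,0]
P=pix2plane('wrist',cnt,77)[:,:2]
f=lambda q:np.hypot(*(P-q[:2]).T)-q[2]
q=least_squares(f,[583,-4,35],loss='soft_l1').x;print('flange',q.round(2),np.abs(f(q)).mean())
# light floor disc & hex hole
h=sub([(408,266),(447,277),(455,309),(424,342),(388,331),(379,297)],168,101)
H=pix2plane('wrist',h,65)[:,:2];print(H.round(1),H.mean(0))
def g(q): 
  a=q[2]+np.arange(6)*np.pi/3
  V=q[:2]+8.66*np.c_[np.cos(a),np.sin(a)]
  d=np.linalg.norm(H[:,None]-V[None],axis=2);return d.min(1)
b=min((least_squares(g,[*H.mean(0),np.radians(a)]) for a in range(0,60,10)),key=lambda r:r.cost)
print(b.x[:2],np.degrees(b.x[2])%60,b.cost)
print('notch',pix2plane('wrist',sub([(473,322)],168,101),65))
for e in robot.recognise('mark','wrist')[:1]+robot.recognise('bottom','wrist')[:1]:print(e['score'],cam2world('wrist',e['point']))
E
```

```text
flange [ 5.8495e+02 -4.2000e-01  3.4070e+01] 0.155021974279419
[[ 5.766e+02 -3.000e-01]
 [ 5.808e+02  7.100e+00]
 [ 5.879e+02  7.200e+00]
 [ 5.934e+02 -7.000e-01]
 [ 5.892e+02 -7.600e+00]
 [ 5.816e+02 -7.700e+00]] [ 5.84933806e+02 -3.17817848e-01]
[ 5.84933799e+02 -3.17819020e-01] 1.76477189590101 1.506053496854675
notch [[591.54266811  10.26483944  65.        ]]
0.83 [589.03935488 -27.90612438  74.67884667]
0.82 [580.78042499 -27.4479812   73.61574652]
```

{"op": "step_arm", "data": {"motion": [{"fingers": 0.0854,"translation": [-0.005,-0.03,0.02],"delta_rot": [0,0,0]},{"fingers": 0.0854,"translation": [-0.015,-0.05,0.01],"delta_rot": [0,0,0]},{"fingers": 0.0854,"translation": [-0.02,-0.055,0],"delta_rot": [0,0,0]},{"fingers": 0.0854,"translation": [-0.02,-0.055,0],"delta_rot": [0,0,0]},{"fingers": 0.0854,"translation": [-0.02,-0.05,0],"delta_rot": [0,0,0]},{"fingers": 0.0854,"translation": [-0.01,-0.02,0],"delta_rot": [0,0,0]},{"fingers": 0.0854,"translation": [0,0,0],"delta_rot": [0,0,0]},{"fingers": 0.0854,"translation": [0,0,0],"delta_rot": [0,0,0]},{"fingers": 0.0854,"translation": [0,0,0],"delta_rot": [0,0,0]},{"fingers": 0.0854,"translation": [0,0,0],"delta_rot": [0,0,0]}]}}

```text
time_s: 5.4
position: [502.0, -271.1, 180.1]
tool_rot: [[-0.972, 0.234, 0.0], [0.234, 0.972, 0.0], [-0.0, 0.0, -1.0]]
force: [0.3, 0.5, 0.1]
finger_gap: 85.4
gripper_force: 0.0
```

```bash
python3 - <<'E'
from h import *
s=robot.observe();print(s['time_s'],np.round(s['position'],2),np.round(s['joint_pos'],1))
im=save('wrist','w2.png')
c=proj('wrist',[[504,-267,75]])[0];print(c)
u,v=c.astype(int);y0,x0=max(0,v-90),max(0,u-120)
cr=im[y0:y0+180,x0:x0+240];print(x0,y0)
cv2.imwrite('pics/w2c.png',cv2.resize(cr,None,fx=3.3,fy=3.3,interpolation=cv2.INTER_CUBIC)[:,:,::-1])
E
```

```text
5.4 [ 502.01 -271.05  180.1 ] [-36.5  20.1   0.   69.9   0.  -23. ]
[286.3955485  199.40066257]
166 109
```

View pics/w2c.png

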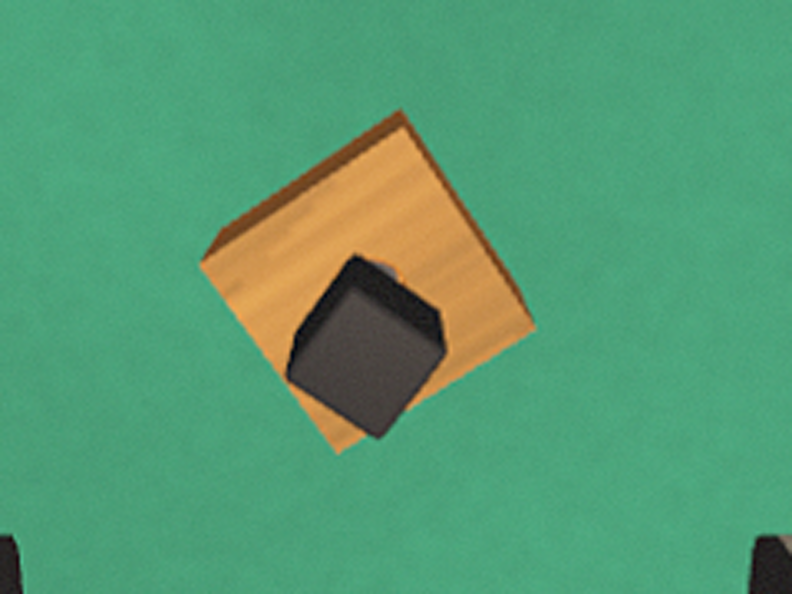

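The picture shows the block (top corners crop (402,125), (535,327), (338,453), (200,265)) and the head's top face with corners about (353,288), (447,352), (378,438), (288,377).

```bash
python3 - <<'E'
from fit import *
def rep(n,pts,z):
  P=pix2plane('wrist',sub(pts,166,109),z)[:,:2]
  e=np.roll(P,-1,0)-P
  print(n,P.mean(0).round(1),np.hypot(*e.T).round(1),np.degrees(np.arctan2(e[:,1],e[:,0])).round(1))
  return P
rep('top',[(353,288),(447,352),(378,438),(288,377)],98)
B=rep('bot',[(353,255),(438,311)],66)
print(B)
rep('holder',[(404,125),(535,327),(338,453),(200,265)],42)
E
```

```text
top [ 510.1 -275.6] [24.1 24.3 23.5 23.9] [  41.2  -50.4 -139.6  130.9]
bot [ 502.4 -267.2] [24.1 24.1] [  42.3 -137.7]
[[ 493.51839324 -275.2709094 ]
 [ 511.32776088 -259.08436349]]
holder [ 510.2 -275.8] [61.7 61.7 61.7 62.4] [  19.7  -69.2 -159.7  110.8]
```

{"op": "step_arm", "data": {"motion": [{"fingers": 0.0854,"translation": [0.002,-0.001,0],"delta_rot": [0,0,0.18]},{"fingers": 0.0854,"translation": [0.002,-0.001,0],"delta_rot": [0,0,0.18]},{"fingers": 0.0854,"translation": [0.002,-0.001,0],"delta_rot": [0,0,0.18]},{"fingers": 0.0854,"translation": [0.002,-0.001,0],"delta_rot": [0,0,0.18]},{"fingers": 0.0854,"translation": [0,0,0],"delta_rot": [0,0,0.18]},{"fingers": 0.0854,"translation": [0,0,0],"delta_rot": [0,0,0.18]},{"fingers": 0.0854,"translation": [0,0,0],"delta_rot": [0,0,0.18]},{"fingers": 0.0854,"translation": [0,0,0],"delta_rot": [0,0,0.18]},{"fingers": 0.0854,"translation": [0,0,0],"delta_rot": [0,0,0.18]},{"fingers": 0.0854,"translation": [0,0,0],"delta_rot": [0,0,0.18]}]}}

```text
time_s: 6.7
position: [509.8, -275.5, 180.1]
tool_rot: [[-0.002, -1.0, 0.0], [-1.0, 0.002, 0.0], [-0.0, -0.0, -1.0]]
force: [0.3, 0.4, 0.8]
finger_gap: 85.6
gripper_force: 0.0
```

{"op": "step_arm", "data": {"motion": [{"fingers": 0.0854,"translation": [0,0,0],"delta_rot": [0,0,0.18]},{"fingers": 0.0854,"translation": [0,0,0],"delta_rot": [0,0,0.18]},{"fingers": 0.0854,"translation": [0,0,0],"delta_rot": [0,0,0.18]},{"fingers": 0.0854,"translation": [0,0,0],"delta_rot": [0,0,0.177]},{"fingers": 0.07,"translation": [0,0,0],"delta_rot": [0,0,0]},{"fingers": 0.07,"translation": [0,0,0],"delta_rot": [0,0,0]},{"fingers": 0.07,"translation": [0,0,0],"delta_rot": [0,0,0]},{"fingers": 0.07,"translation": [0,0,0],"delta_rot": [0,0,0]},{"fingers": 0.07,"translation": [0,0,0],"delta_rot": [0,0,0]},{"fingers": 0.07,"translation": [0,0,0],"delta_rot": [0,0,0]}]}}

```text
time_s: 7.95
position: [509.7, -275.8, 180.1]
tool_rot: [[0.65, -0.76, -0.0], [-0.76, -0.65, -0.0], [-0.0, 0.0, -1.0]]
force: [-1.1, 0.3, 0.8]
finger_gap: 70.0
gripper_force: 0.0
```

```bash
python3 - <<'E'
from h import *
s=robot.observe();print(s['time_s'],np.round(s['position'],2),np.round(s['joint_pos'],1),np.round(s['tool_rot'],3).tolist())
im=save('wrist','w3.png')
c=proj('wrist',[[510.3,-275.8,75]])[0];print(c)
u,v=c.astype(int);y0,x0=max(0,v-90),max(0,u-120)
cr=im[y0:y0+180,x0:x0+240];print(x0,y0)
cv2.imwrite('pics/w3c.png',cv2.resize(cr,None,fx=3.3,fy=3.3,interpolation=cv2.INTER_CUBIC)[:,:,::-1])
E
```

```text
7.95 [ 509.66 -275.79  180.08] [ -36.5   21.     1.4   70.4   -0.  -167. ] [[0.65, -0.76, -0.0], [-0.76, -0.65, -0.0], [-0.0, 0.0, -1.0]]
[283.23052294 196.85270871]
163 106
```

View pics/w3c.png

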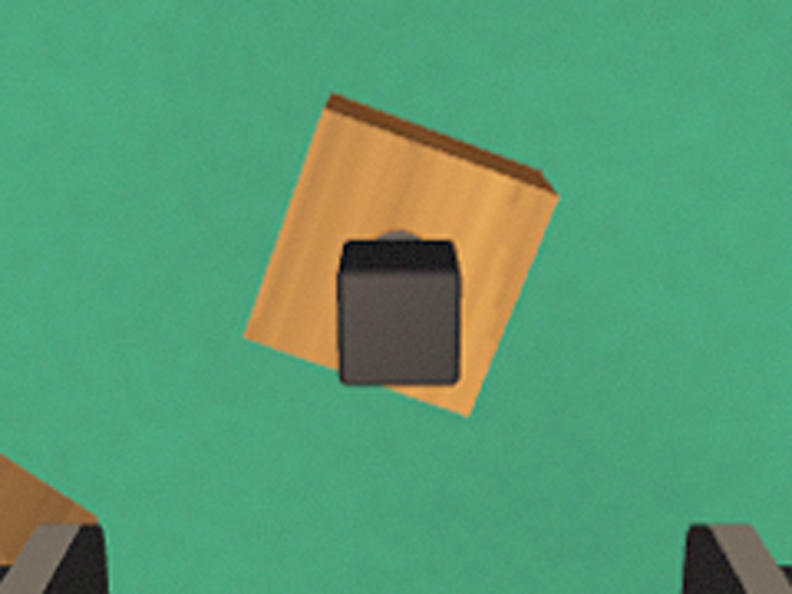

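The head now sits square to the jaws: top face spans crop columns 338–461, rows 270–385; the block's top corners are (326,108), (558,197), (469,416), (244,338).

```bash
python3 - <<'E'
from fit import *
def rep(n,pts,z):
  P=pix2plane('wrist',sub(pts,163,106),z)[:,:2]
  e=np.roll(P,-1,0)-P
  print(n,P.mean(0).round(1),np.hypot(*e.T).round(1),np.degrees(np.arctan2(e[:,1],e[:,0])).round(1))
  return P.mean(0)
t=rep('top',[(338,270),(461,270),(461,385),(338,385)],98)
h=rep('holder',[(326,108),(558,197),(469,416),(244,338)],42)
a=np.radians(144.1);R=np.array([[np.cos(a),-np.sin(a)],[np.sin(a),np.cos(a)]])
for m1,m2 in(([510.1,-275.6],t),([510.2,-275.8],h)):
  # m1=true+b ; m2=true+R b
  b=np.linalg.solve(R-np.eye(2),m2-np.array(m1));print('bias at yaw1',b,'true',np.array(m1)-b, 'in tool1', )
s=robot.observe();T=np.array(s['tool_rot'])
print(T[:2,:2].T@(t-np.array(s['position'][:2])))
E
```

```text
top [ 510.2 -276.1] [25.3 25.  26.  25. ] [-139.4  131.5   40.6  -50.2]
holder [ 509.8 -276. ] [61.3 61.6 61.9 62.4] [-160.3  110.5   20.4  -70.1]
bias at yaw1 [-0.15354236  0.23408184] true [ 510.25354236 -275.83408184] in tool1
bias at yaw1 [0.1527745  0.14291555] true [ 510.0472255  -275.94291555] in tool1
[ 0.61467897 -0.22715214]
```

{"op": "step_arm", "data": {"motion": [{"fingers": 0.07,"translation": [0.0005,0,-0.03],"delta_rot": [0,0,0]},{"fingers": 0.07,"translation": [0,0,-0.03],"delta_rot": [0,0,0]},{"fingers": 0.07,"translation": [0,0,-0.028],"delta_rot": [0,0,0]},{"fingers": 0.07,"translation": [0,0,-0.015],"delta_rot": [0,0,0]},{"fingers": 0.05,"translation": [0,0,0],"delta_rot": [0,0,0]},{"fingers": 0.035,"translation": [0,0,0],"delta_rot": [0,0,0]},{"fingers": 0.02,"translation": [0,0,0],"delta_rot": [0,0,0]},{"fingers": 0.02,"translation": [0,0,0],"delta_rot": [0,0,0]},{"fingers": 0.02,"translation": [0,0,0],"delta_rot": [0,0,0]},{"fingers": 0.02,"translation": [0,0,0],"delta_rot": [0,0,0]}], "squeeze": 40}}

```text
time_s: 9.25
position: [510.2, -275.8, 77.1]
tool_rot: [[0.651, -0.759, 0.0], [-0.759, -0.651, -0.0], [0.0, -0.0, -1.0]]
force: [0.4, -0.5, 0.9]
finger_gap: 20.2
gripper_force: 0.0
```

```bash
python3 - <<'E'
from h import *
s=robot.observe();print(s['finger_gap'],s['gripper_force'],np.round(s['force'],1),np.round(s['position'],1))
a=save('wrist','w4.png');b=save('scene','s4.png')
cv2.imwrite('pics/c4.png',np.vstack([cv2.resize(a,(400,300)),cv2.resize(b[100:280,60:300],(400,300))])[:,:,::-1])
E
```

```text
20.20510049867265 0.0 [ 0.4 -0.5  0.9] [ 510.2 -275.8   77.1]
```

View pics/c4.png

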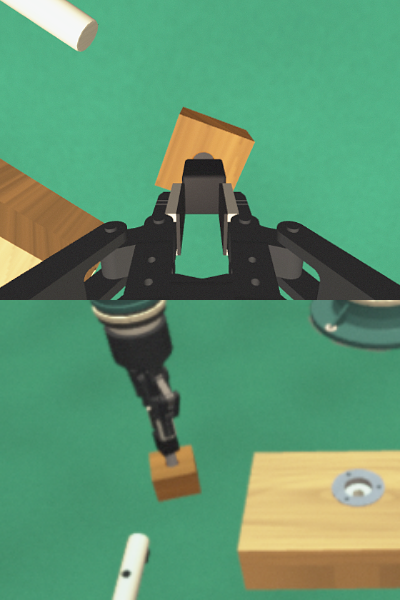

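The wrist picture (upper half) shows the pads right beside the head at about (203,185); nothing has been toppled. I'll close further to see whether it bears.

{"op": "step_arm", "data": {"motion": [{"fingers": 0.0,"translation": [0,0,0],"delta_rot": [0,0,0]},{"fingers": 0.0,"translation": [0,0,0],"delta_rot": [0,0,0]},{"fingers": 0.0,"translation": [0,0,0],"delta_rot": [0,0,0]},{"fingers": 0.0,"translation": [0,0,0],"delta_rot": [0,0,0]},{"fingers": 0.0,"translation": [0,0,0],"delta_rot": [0,0,0]},{"fingers": 0.0,"translation": [0,0,0.005],"delta_rot": [0,0,0]},{"fingers": 0.0,"translation": [0,0,0.015],"delta_rot": [0,0,0]},{"fingers": 0.0,"translation": [0,0,0.02],"delta_rot": [0,0,0]},{"fingers": 0.0,"translation": [0,0,0.02],"delta_rot": [0,0,0]},{"fingers": 0.0,"translation": [0,0,0],"delta_rot": [0,0,0]}], "squeeze": 40}}

```text
time_s: 10.6
position: [511.0, -276.3, 138.9]
tool_rot: [[0.651, -0.759, 0.002], [-0.759, -0.651, -0.002], [0.003, -0.001, -1.0]]
force: [-0.9, -0.7, 0.3]
finger_gap: 0.1
gripper_force: 0.0
```

```bash
python3 - <<'E'
from h import *
s=robot.observe();print(s['finger_gap'],s['gripper_force'],np.round(s['force'],1),np.round(s['position'],1))
a=save('wrist','w5.png');b=save('scene','s5.png')
cv2.imwrite('pics/c5.png',np.vstack([cv2.resize(a[140:420,110:450],(400,300)),cv2.resize(b[100:280,60:300],(400,300))])[:,:,::-1])
E
```

```text
0.050551219497110216 0.0 [-0.9 -0.7  0.3] [ 511.  -276.3  138.9]
```

View pics/c5.png

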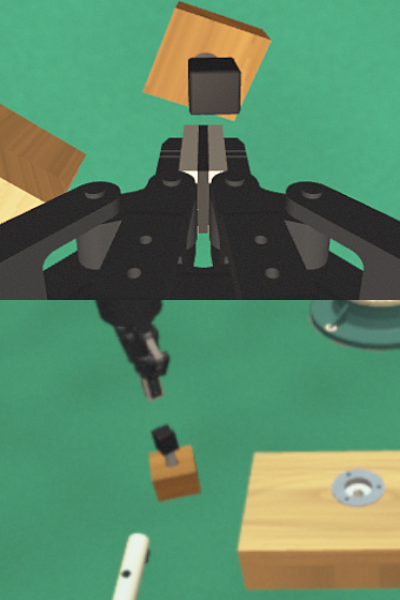

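The key is still standing in its block (head top face at upper crop x 190–241, y 70–114) and the fingers have shut on nothing. I'll work out where the head is relative to the tool, using both pictures.

```bash
python3 - <<'E'
from fit import *
pts=np.array([(190,70),(241,70),(241,114),(190,114)])*[.85,.9333]+[110,140]
s=robot.observe();T=np.array(s['tool_rot'])
for z in(98,90,80):
  P=pix2plane('wrist',pts,z);e=np.roll(P,-1,0)-P
  print(z,P.mean(0).round(1),np.linalg.norm(e,axis=1).round(1),(T.T@(P.mean(0)-s['position'])).round(1))
# where do fingertip points project (this picture)
for t in([0,0,0],[0,0,14],[11,0,14],[-11,0,14],[11,0,-10]): print(t,proj('wrist',np.array(s['position'])+T@np.array(t)).round(0), )
E
```

```text
98 [ 506.6 -279.3   98. ] [24.6 25.1 25.5 25.1] [ 0.4  5.  39.1]
90 [ 504.6 -277.3   90. ] [25.6 26.1 26.5 26.1] [-2.4  5.3 47.1]
80 [ 502.1 -274.9   80. ] [26.8 27.4 27.7 27.4] [-6.   5.6 57.1]
[0, 0, 0] [[285. 254.]]
[0, 0, 14] [[285. 243.]]
[11, 0, 14] [[285. 223.]]
[-11, 0, 14] [[285. 263.]]
[11, 0, -10] [[285. 240.]]
```

View pics/w4.png

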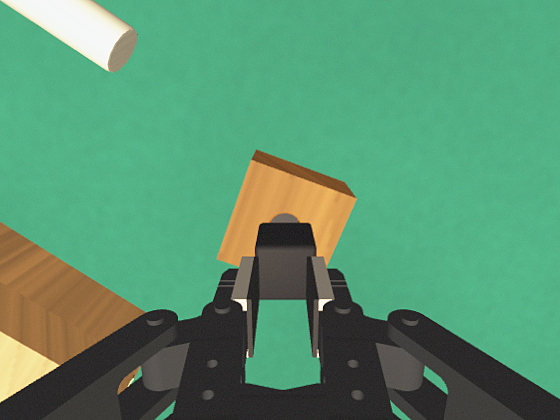

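```bash
python3 - <<'E'
from h import *
s=robot.observe();T=np.array(s['tool_rot']);p=np.array(s['position'])
print(s['position'],s['finger_gap'])
for t in([0,0,14],[0,0,-33],[-18,0,14],[0,0,-51]): print(t,proj('scene',p+T@np.array(t)).round(1))
for q in([510,-276,98],[510,-276,66],[507,-279,98]): print(q,proj('scene',q).round(1))
b=cv2.imread('pics/s5.png')[130:230,110:210]
a=cv2.imread('pics/w5.png')[180:380,180:380]
cv2.imwrite('pics/c6.png',np.hstack([cv2.resize(b,(400,400),interpolation=cv2.INTER_CUBIC),cv2.resize(a,(400,400),interpolation=cv2.INTER_CUBIC)]))
E
```

```text
[ 510.18314483 -275.73973266  137.06255757] 0.06127893041214291
[0, 0, 14] [[156.4 170.8]]
[0, 0, -33] [[151.8 153.9]]
[-18, 0, 14] [[163.6 167.7]]
[0, 0, -51] [[150.  147.1]]
[510, -276, 98] [[158.6 179.3]]
[510, -276, 66] [[161.5 189.8]]
[507, -279, 98] [[157.7 178.4]]
```

View pics/c6.png

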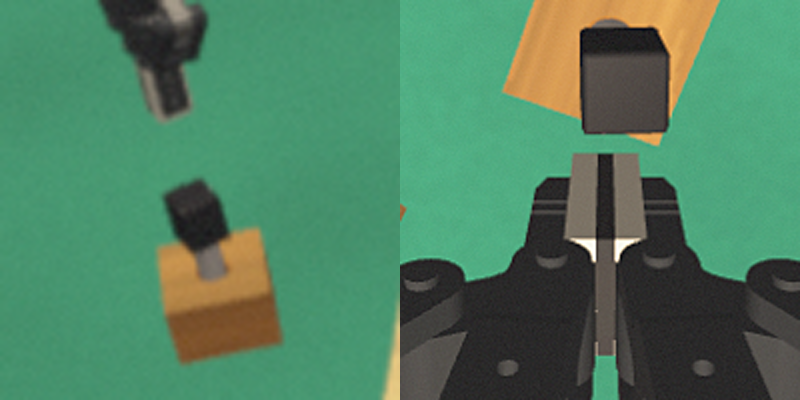

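Both cameras show the fingertips about 36 mm higher than the nominal TCP offset implies: the tips are at about TCP+22 mm in z, so the pads closed just above the head. I'll open, re-measure the head, and grip lower.

{"op": "step_arm", "data": {"motion": [{"fingers": 0.06,"translation": [0,0,0],"delta_rot": [0,0,0]},{"fingers": 0.06,"translation": [0,0,0],"delta_rot": [0,0,0]},{"fingers": 0.06,"translation": [0,0,0],"delta_rot": [0,0,0]},{"fingers": 0.06,"translation": [0,0,0],"delta_rot": [0,0,0]},{"fingers": 0.06,"translation": [0,0,0],"delta_rot": [0,0,0]},{"fingers": 0.06,"translation": [0,0,0],"delta_rot": [0,0,0]},{"fingers": 0.06,"translation": [0,0,0],"delta_rot": [0,0,0]},{"fingers": 0.06,"translation": [0,0,0],"delta_rot": [0,0,0]},{"fingers": 0.06,"translation": [0,0,0],"delta_rot": [0,0,0]},{"fingers": 0.06,"translation": [0,0,0],"delta_rot": [0,0,0]}]}}

```text
time_s: 11.95
position: [510.2, -275.8, 137.1]
tool_rot: [[0.651, -0.759, 0.0], [-0.759, -0.651, 0.0], [0.0, -0.0, -1.0]]
force: [0.2, 0.2, 0.0]
finger_gap: 60.1
gripper_force: 0.0
```

```bash
python3 - <<'E'
from h import *
s=robot.observe();print(s['time_s'],np.round(s['position'],2),np.round(s['joint_pos'],1),np.round(s['tool_rot'],3).tolist(),s['finger_gap'])
T=np.array(s['tool_rot'])
im=save('wrist','w7.png')
g=cv2.cvtColor(im,cv2.COLOR_RGB2HSV)
# head top: dark greyish but not black; print row/col profiles around head
r=im[205,255:335].astype(int);print('row205',list(zip(range(255,335,2),r.max(1)[::2].tolist())))
u0=292
print('col',[(v,int(im[v,u0].max())) for v in range(180,262,2)])
for z in(98,82,66):
  print(z,proj('wrist',[[510.2,-275.9,z]]).round(1))
for t in ('key_head','holder'):
  for d in robot.silhouettes(t,'wrist')[:1]:
    v,u=np.nonzero(d['mask']);print(t,d['score'],len(u),u.min(),u.max(),v.min(),v.max(),u.mean(),v.mean())
E
```

```text
11.95 [ 510.18 -275.77  137.09] [ -36.4   22.2   -3.6   64.2    0.  -167. ] [[0.651, -0.759, 0.0], [-0.759, -0.651, 0.0], [0.0, -0.0, -1.0]] 60.12921905685195
row205 [(255, 207), (257, 210), (259, 213), (261, 222), (263, 20), (265, 29), (267, 34), (269, 31), (271, 31), (273, 33), (275, 31), (277, 34), (279, 35), (281, 23), (283, 37), (285, 32), (287, 29), (289, 36), (291, 27), (293, 37), (295, 34), (297, 39), (299, 34), (301, 33), (303, 33), (305, 90), (307, 235), (309, 221), (311, 218), (313, 218), (315, 222), (317, 225), (319, 225), (321, 211), (323, 207), (325, 209), (327, 218), (329, 169), (331, 165), (333, 169)]
col [(180, 216), (182, 219), (184, 219), (186, 217), (188, 221), (190, 201), (192, 109), (194, 66), (196, 31), (198, 34), (200, 34), (202, 31), (204, 34), (206, 26), (208, 49), (210, 76), (212, 85), (214, 84), (216, 86), (218, 84), (220, 83), (222, 80), (224, 82), (226, 79), (228, 81), (230, 76), (232, 78), (234, 82), (236, 77), (238, 80), (240, 76), (242, 74), (244, 74), (246, 75), (248, 83), (250, 173), (252, 165), (254, 166), (256, 163), (258, 167), (260, 163)]
98 [[284.6 226.6]]
82 [[284.4 218. ]]
66 [[284.2 210.5]]
key_head 0.72 2410 262 306 187 247 284.22116182572614 219.83983402489628
holder 0.68 5483 231 339 140 250 285.27630859018785 186.20536202808682
```

{"op": "step_arm", "data": {"motion": [{"fingers": 0.06,"translation": [0,0,-0.03],"delta_rot": [0,0,0]},{"fingers": 0.06,"translation": [0,0,-0.03],"delta_rot": [0,0,0]},{"fingers": 0.06,"translation": [0,0,-0.015],"delta_rot": [0,0,0]},{"fingers": 0.06,"translation": [0,0,-0.01],"delta_rot": [0,0,0]},{"fingers": 0.05,"translation": [0,0,-0.002],"delta_rot": [0,0,0]},{"fingers": 0.04,"translation": [0,0,0],"delta_rot": [0,0,0]},{"fingers": 0.015,"translation": [0,0,0],"delta_rot": [0,0,0]},{"fingers": 0.015,"translation": [0,0,0],"delta_rot": [0,0,0]},{"fingers": 0.015,"translation": [0,0,0],"delta_rot": [0,0,0]},{"fingers": 0.015,"translation": [0,0,0],"delta_rot": [0,0,0]}], "squeeze": 40}}

```text
time_s: 13.35
position: [510.4, -276.2, 50.8]
tool_rot: [[0.651, -0.759, 0.001], [-0.759, -0.651, -0.001], [0.001, 0.0, -1.0]]
force: [-2.5, -1.0, 6.8]
finger_gap: 24.9
gripper_force: 40.8
```

{"op": "step_arm", "data": {"motion": [{"fingers": 0.015,"translation": [0,0,0.008],"delta_rot": [0,0,0]},{"fingers": 0.015,"translation": [0,0,0.02],"delta_rot": [0,0,0]},{"fingers": 0.015,"translation": [0,0,0.03],"delta_rot": [0,0,0]},{"fingers": 0.015,"translation": [0.004,0.015,0.02],"delta_rot": [0,0,0]},{"fingers": 0.015,"translation": [0.01,0.035,0],"delta_rot": [0,0,0]},{"fingers": 0.015,"translation": [0.012,0.045,0],"delta_rot": [0,0,0]},{"fingers": 0.015,"translation": [0.012,0.045,0],"delta_rot": [0,0,-0.04]},{"fingers": 0.015,"translation": [0.012,0.045,0],"delta_rot": [0,0,-0.04]},{"fingers": 0.015,"translation": [0.012,0.045,0],"delta_rot": [0,0,-0.04]},{"fingers": 0.015,"translation": [0.01,0.03,0],"delta_rot": [0,0,-0.034]}]}}

```text
time_s: 14.6
position: [582.4, -13.7, 128.6]
tool_rot: [[0.526, -0.85, 0.0], [-0.85, -0.526, 0.0], [-0.0, -0.0, -1.0]]
force: [0.2, 0.2, -0.5]
finger_gap: 25.5
gripper_force: 40.0
```

{"op": "step_arm", "data": {"motion": [{"fingers": 0.015,"translation": [0.0028,0.0153,0],"delta_rot": [0,0,0]},{"fingers": 0.015,"translation": [0,0,0],"delta_rot": [0,0,0]},{"fingers": 0.015,"translation": [0,0,0],"delta_rot": [0,0,0]},{"fingers": 0.015,"translation": [0,0,0],"delta_rot": [0,0,0]},{"fingers": 0.015,"translation": [0,0,0],"delta_rot": [0,0,0]},{"fingers": 0.015,"translation": [0,0,0],"delta_rot": [0,0,0]},{"fingers": 0.015,"translation": [0,0,0],"delta_rot": [0,0,0]},{"fingers": 0.015,"translation": [0,0,0],"delta_rot": [0,0,0]},{"fingers": 0.015,"translation": [0,0,0],"delta_rot": [0,0,0]},{"fingers": 0.015,"translation": [0,0,0],"delta_rot": [0,0,0]}]}}

```text
time_s: 15.85
position: [585.0, -0.4, 128.1]
tool_rot: [[0.526, -0.85, 0.0], [-0.85, -0.526, -0.0], [0.0, 0.0, -1.0]]
force: [-0.9, -0.3, -1.1]
finger_gap: 25.4
gripper_force: 40.1
```

```bash
python3 - <<'E'
from h import *
s=robot.observe();T=np.array(s['tool_rot'])
print(s['time_s'],np.round(s['position'],2),np.round(s['joint_pos'],1),np.degrees(np.arctan2(T[1,1],T[0,1])),s['finger_gap'],s['gripper_force'],np.round(s['force'],2))
w=save('wrist','w8.png');b=save('scene','s8.png')
P=np.array(s['position'])
u,v=proj('scene',P+[0,0,-10])[0].astype(int);print(u,v)
cv2.imwrite('pics/c8.png',np.hstack([cv2.resize(b[v-50:v+50,u-50:u+50],(400,400),interpolation=cv2.INTER_CUBIC),cv2.resize(w[130:330,180:380],(400,400),interpolation=cv2.INTER_CUBIC)])[:,:,::-1])
print('key tip/head proj scene',proj('scene',P+[0,0,-34.5]),proj('scene',P+[0,0,15.5]))
E
```

```text
15.85 [ 5.8498e+02 -4.4000e-01  1.2808e+02] [  -8.    22.9   -3.8   63.2   -0.  -129.8] -148.2320863060457 25.388603800012717 40.08534550666809 [-0.87 -0.35 -1.14]
274 197
key tip/head proj scene [[275.02892332 206.36974397]] [[274.42966316 188.69261943]]
```

View pics/c8.png

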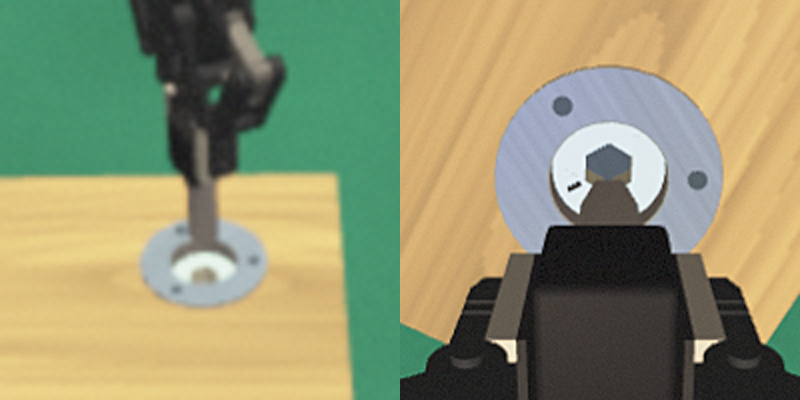

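The wrist view shows the key held square in the jaws above the well: socket hex at crop (608,162) with a corner pointing up in the image (along tool x), and the shank tip at about (605,185). The shading across the shank should show which way the key's hex faces.

```bash
python3 - <<'E'
import cv2,numpy as np
w=cv2.imread('pics/w8.png').astype(int)
for v in range(216,244,3): print(v,w[v,264:308].mean(1).astype(int).tolist())
E
```

```text
216 [233, 231, 220, 226, 234, 232, 235, 236, 202, 95, 110, 112, 113, 105, 102, 98, 100, 99, 97, 98, 99, 99, 99, 100, 100, 97, 103, 104, 108, 105, 96, 148, 232, 237, 233, 232, 232, 232, 231, 232, 232, 232, 232, 232]
219 [233, 234, 235, 238, 241, 242, 240, 234, 176, 93, 105, 109, 111, 115, 104, 105, 107, 105, 98, 93, 94, 95, 101, 101, 101, 96, 101, 105, 106, 102, 91, 165, 246, 234, 232, 232, 231, 231, 231, 231, 232, 231, 231, 230]
222 [208, 199, 92, 98, 34, 25, 121, 234, 239, 240, 238, 211, 98, 70, 75, 75, 81, 77, 78, 79, 81, 79, 81, 83, 79, 79, 80, 73, 99, 183, 241, 242, 233, 231, 231, 231, 232, 232, 232, 231, 231, 231, 232, 231]
225 [105, 145, 215, 233, 244, 239, 235, 234, 238, 240, 180, 58, 74, 79, 79, 78, 83, 82, 80, 80, 78, 84, 80, 80, 78, 84, 80, 81, 77, 66, 131, 233, 241, 233, 233, 232, 231, 232, 231, 232, 230, 230, 231, 233]
228 [234, 233, 233, 233, 233, 233, 237, 242, 194, 83, 74, 76, 79, 82, 80, 77, 81, 79, 77, 79, 76, 82, 80, 82, 80, 79, 80, 81, 81, 79, 74, 86, 159, 227, 238, 232, 232, 231, 232, 232, 232, 234, 239, 214]
231 [243, 237, 232, 233, 234, 239, 216, 83, 71, 80, 75,
[... 177 characters left out ...]
5, 74, 80, 76, 79, 80, 77, 81, 83, 80, 80, 84, 81, 84, 79, 82, 80, 86, 82, 80, 78, 83, 81, 80, 79, 81, 80, 74, 95, 192, 251, 231, 182, 108, 62, 75, 76, 73]
237 [79, 80, 78, 72, 83, 95, 76, 81, 77, 77, 79, 79, 84, 82, 79, 81, 81, 83, 81, 82, 81, 81, 79, 79, 82, 85, 82, 81, 83, 83, 82, 82, 81, 84, 81, 76, 74, 72, 77, 80, 76, 75, 101, 153]
240 [132, 93, 77, 82, 80, 86, 80, 81, 78, 79, 82, 81, 78, 81, 83, 84, 84, 85, 84, 81, 82, 84, 79, 84, 82, 81, 84, 85, 82, 84, 82, 84, 82, 83, 86, 80, 77, 77, 80, 114, 153, 176, 182, 179]
243 [11, 0, 14, 13, 15, 13, 23, 17, 17, 22, 20, 14, 19, 27, 22, 16, 14, 6, 19, 19, 15, 22, 21, 17, 11, 13, 22, 20, 12, 13, 12, 17, 19, 21, 15, 10, 16, 16, 8, 10, 0, 10, 6, 3]
```

The straight tip edge about 17 px wide, widening slowly upward, means a flat faces tool x. The key's corners therefore lie along tool y, so it needs a 30° twist before going in.

{"op": "step_arm", "data": {"motion": [{"fingers": 0.015,"translation": [0,0,-0.002],"delta_rot": [0,0,-0.1]},{"fingers": 0.015,"translation": [0,0,-0.005],"delta_rot": [0,0,-0.14]},{"fingers": 0.015,"translation": [0,0,-0.008],"delta_rot": [0,0,-0.14]},{"fingers": 0.015,"translation": [0,0,-0.008],"delta_rot": [0,0,-0.1]},{"fingers": 0.015,"translation": [0,0,-0.004],"delta_rot": [0,0,-0.0436]},{"fingers": 0.015,"translation": [0,0,-0.001],"delta_rot": [0,0,0]},{"fingers": 0.015,"translation": [0,0,-0.0005],"delta_rot": [0,0,0]},{"fingers": 0.015,"translation": [0,0,-0.0005],"delta_rot": [0,0,0]},{"fingers": 0.015,"translation": [0,0,-0.0005],"delta_rot": [0,0,0]},{"fingers": 0.015,"translation": [0,0,-0.0005],"delta_rot": [0,0,0]}]}}

```text
time_s: 17.2
position: [585.1, -0.5, 98.2]
tool_rot: [[0.031, -1.0, 0.0], [-1.0, -0.031, -0.0], [0.0, -0.0, -1.0]]
force: [-0.3, -1.0, -1.4]
finger_gap: 25.2
gripper_force: 40.0
```

```bash
cat > st.py <<'E'
from h import *
s=robot.observe();T=np.array(s['tool_rot'])
print(s['time_s'],np.round(s['position'],2),np.round(s['joint_pos'],1),np.degrees(np.arctan2(T[1,1],T[0,1])).round(2),round(s['finger_gap'],1),round(s['gripper_force'],1),np.round(s['force'],2),np.round(s['moment'],2))
E
python3 st.py
```

```text
17.2 [ 5.8505e+02 -4.9000e-01  9.8150e+01] [ -8.   24.   -7.   59.    0.  -99.8] -178.23 25.2 40.0 [-0.32 -0.97 -1.39] [-0.01 -0.07  0.02]
```

{"op": "step_arm", "data": {"motion": [{"fingers": 0.015,"translation": [0,0,-0.0005],"delta_rot": [0,0,0]},{"fingers": 0.015,"translation": [0,0,-0.0005],"delta_rot": [0,0,0]},{"fingers": 0.015,"translation": [0,0,-0.0005],"delta_rot": [0,0,0]},{"fingers": 0.015,"translation": [0,0,-0.0005],"delta_rot": [0,0,0]},{"fingers": 0.015,"translation": [0,0,-0.0005],"delta_rot": [0,0,0]},{"fingers": 0.015,"translation": [0,0,-0.0005],"delta_rot": [0,0,0]},{"fingers": 0.015,"translation": [0,0,-0.0005],"delta_rot": [0,0,0]},{"fingers": 0.015,"translation": [0,0,-0.0005],"delta_rot": [0,0,0]},{"fingers": 0.015,"translation": [0,0,0],"delta_rot": [0,0,0]},{"fingers": 0.015,"translation": [0,0,0],"delta_rot": [0,0,0]}]}}

```text
time_s: 18.45
position: [585.1, -0.5, 94.1]
tool_rot: [[0.031, -1.0, 0.0], [-1.0, -0.031, -0.0], [0.0, -0.0, -1.0]]
force: [3.3, -3.5, -0.2]
finger_gap: 25.4
gripper_force: 40.0
```

{"op": "step_arm", "data": {"motion": [{"fingers": 0.015,"translation": [0.0003,-0.0003,0],"delta_rot": [0,0,0]},{"fingers": 0.015,"translation": [0,0,0],"delta_rot": [0,0,0]},{"fingers": 0.015,"translation": [0,0,-0.0005],"delta_rot": [0,0,0]},{"fingers": 0.015,"translation": [0,0,-0.0005],"delta_rot": [0,0,0]},{"fingers": 0.015,"translation": [0,0,-0.0005],"delta_rot": [0,0,0]},{"fingers": 0.015,"translation": [0,0,-0.0005],"delta_rot": [0,0,0]},{"fingers": 0.015,"translation": [0,0,-0.0005],"delta_rot": [0,0,0]},{"fingers": 0.015,"translation": [0,0,-0.0005],"delta_rot": [0,0,0]},{"fingers": 0.015,"translation": [0,0,0],"delta_rot": [0,0,0]},{"fingers": 0.015,"translation": [0,0,0],"delta_rot": [0,0,0]}]}}

```text
time_s: 19.7
position: [585.2, -0.7, 91.0]
tool_rot: [[0.031, -1.0, -0.0], [-1.0, -0.031, 0.0], [-0.0, 0.0, -1.0]]
force: [1.8, -3.2, -1.1]
finger_gap: 25.4
gripper_force: 40.0
```

```bash
python3 st.py
```

```text
19.7 [585.23  -0.75  91.01] [ -8.   24.3  -7.7  58.1   0.  -99.8] -178.24 25.4 40.0 [ 1.82 -3.25 -1.08] [-0.4  -0.57  0.03]
```

{"op": "step_arm", "data": {"motion": [{"fingers": 0.015,"translation": [0.0002,-0.0004,0],"delta_rot": [0,0,0]},{"fingers": 0.015,"translation": [0,0,-0.0005],"delta_rot": [0,0,0]},{"fingers": 0.015,"translation": [0,0,-0.0005],"delta_rot": [0,0,0]},{"fingers": 0.015,"translation": [0,0,-0.0005],"delta_rot": [0,0,0]},{"fingers": 0.015,"translation": [0,0,-0.0005],"delta_rot": [0,0,0]},{"fingers": 0.015,"translation": [0,0,-0.0005],"delta_rot": [0,0,0]},{"fingers": 0.015,"translation": [0,0,-0.0005],"delta_rot": [0,0,0]},{"fingers": 0.015,"translation": [0,0,-0.0005],"delta_rot": [0,0,0]},{"fingers": 0.015,"translation": [0,0,-0.0005],"delta_rot": [0,0,0]},{"fingers": 0.015,"translation": [0,0,0],"delta_rot": [0,0,0]}]}}

```text
time_s: 20.95
position: [585.4, -1.2, 87.0]
tool_rot: [[0.031, -1.0, -0.0], [-1.0, -0.031, 0.0], [-0.0, 0.0, -1.0]]
force: [-1.0, 1.0, -1.7]
finger_gap: 25.1
gripper_force: 39.9
```

```bash
python3 st.py
```

```text
20.95 [585.41  -1.17  87.01] [ -8.1  24.5  -8.   57.5   0.  -99.9] -178.23 25.1 39.9 [-0.98  1.02 -1.7 ] [-0.03  0.05 -0.06]
```

{"op": "step_arm", "data": {"motion": [{"fingers": 0.015,"translation": [0,0,-0.0003],"delta_rot": [0,0,0]},{"fingers": 0.015,"translation": [0,0,-0.0003],"delta_rot": [0,0,0]},{"fingers": 0.015,"translation": [0,0,-0.0003],"delta_rot": [0,0,0]},{"fingers": 0.015,"translation": [0,0,-0.0003],"delta_rot": [0,0,0]},{"fingers": 0.015,"translation": [0,0,-0.0002],"delta_rot": [0,0,0]},{"fingers": 0.015,"translation": [0,0,-0.0002],"delta_rot": [0,0,0]},{"fingers": 0.015,"translation": [0,0,-0.0002],"delta_rot": [0,0,0]},{"fingers": 0.015,"translation": [0,0,-0.0002],"delta_rot": [0,0,0]},{"fingers": 0.015,"translation": [0,0,0],"delta_rot": [0,0,0]},{"fingers": 0.015,"translation": [0,0,0],"delta_rot": [0,0,0]}]}}

```text
time_s: 22.2
position: [585.6, -1.2, 85.7]
tool_rot: [[0.031, -1.0, 0.001], [-1.0, -0.031, -0.0], [0.0, -0.001, -1.0]]
force: [-3.2, 1.1, 8.6]
finger_gap: 25.6
gripper_force: 41.5
```

```bash
python3 st.py
```

```text
22.2 [585.61  -1.19  85.68] [ -8.1  24.5  -8.2  57.3  -0.  -99.9] -178.23 25.6 41.5 [-3.21  1.14  8.64] [0.02 0.7  0.04]
```

{"op": "step_arm", "data": {"motion": [{"fingers": 0.015,"translation": [0,0,0.0004],"delta_rot": [0,0,-0.06]},{"fingers": 0.015,"translation": [0,0,0],"delta_rot": [0,0,-0.16]},{"fingers": 0.015,"translation": [0,0,0],"delta_rot": [0,0,-0.16]},{"fingers": 0.015,"translation": [0,0,0],"delta_rot": [0,0,-0.16]},{"fingers": 0.015,"translation": [0,0,0],"delta_rot": [0,0,-0.16]},{"fingers": 0.015,"translation": [0,0,0],"delta_rot": [0,0,-0.16]},{"fingers": 0.015,"translation": [0,0,0],"delta_rot": [0,0,-0.16]},{"fingers": 0.015,"translation": [0,0,0],"delta_rot": [0,0,-0.16]},{"fingers": 0.015,"translation": [0,0,0],"delta_rot": [0,0,-0.16]},{"fingers": 0.015,"translation": [0,0,0],"delta_rot": [0,0,-0.16]}]}}

```text
time_s: 23.45
position: [585.6, -2.3, 85.8]
tool_rot: [[-0.995, -0.096, 0.0], [-0.096, 0.995, -0.002], [-0.0, -0.002, -1.0]]
force: [-2.3, -6.6, 5.1]
finger_gap: 25.5
gripper_force: 40.5
```

```bash
python3 st.py
```

```text
23.45 [585.58  -2.3   85.78] [ -8.1  24.5  -8.2  57.3  -0.1 -13.6] 95.49 25.5 40.5 [-2.32 -6.55  5.06] [-1.55  0.48  0.06]
```

{"op": "step_arm", "data": {"motion": [{"fingers": 0.015,"translation": [0,-0.0006,0.0003],"delta_rot": [0,0,-0.06]},{"fingers": 0.015,"translation": [-0.0001,-0.0003,0],"delta_rot": [0,0,-0.16]},{"fingers": 0.015,"translation": [-0.0001,-0.0001,0],"delta_rot": [0,0,-0.16]},{"fingers": 0.015,"translation": [-0.0001,-0.0001,0],"delta_rot": [0,0,-0.16]},{"fingers": 0.015,"translation": [-0.0001,-0.0001,0],"delta_rot": [0,0,-0.16]},{"fingers": 0.015,"translation": [-0.0001,0,0],"delta_rot": [0,0,-0.16]},{"fingers": 0.015,"translation": [-0.0001,0,0],"delta_rot": [0,0,-0.16]},{"fingers": 0.015,"translation": [-0.0001,0,0],"delta_rot": [0,0,-0.16]},{"fingers": 0.015,"translation": [-0.0001,0,0],"delta_rot": [0,0,-0.16]},{"fingers": 0.015,"translation": [-0.0001,0,0],"delta_rot": [0,0,-0.1]}]}}

```text
time_s: 24.7
position: [584.1, -2.5, 85.8]
tool_rot: [[-0.226, 0.974, -0.001], [0.974, 0.226, -0.0], [-0.0, -0.001, -1.0]]
force: [-3.6, -1.5, 3.4]
finger_gap: 25.9
gripper_force: 40.4
```

```bash
python3 st.py
```

```text
24.7 [584.12  -2.54  85.78] [-8.2 24.4 -8.3 57.3 -0.  68.7] 13.07 25.9 40.4 [-3.59 -1.5   3.39] [-0.24  0.81  0.07]
```

{"op": "step_arm", "data": {"motion": [{"fingers": 0.015,"translation": [-0.0004,-0.0001,0.0001],"delta_rot": [0,0,-0.04]},{"fingers": 0.015,"translation": [0,0,0],"delta_rot": [0,0,-0.04]},{"fingers": 0.015,"translation": [0,0,0],"delta_rot": [0,0,-0.04]},{"fingers": 0.015,"translation": [0,0,0],"delta_rot": [0,0,-0.03]},{"fingers": 0.015,"translation": [0,0,0],"delta_rot": [0,0,-0.03]},{"fingers": 0.015,"translation": [0,0,0],"delta_rot": [0,0,-0.03]},{"fingers": 0.015,"translation": [0,0,0],"delta_rot": [0,0,-0.03]},{"fingers": 0.015,"translation": [0,0,0],"delta_rot": [0,0,0]},{"fingers": 0.015,"translation": [0,0,0],"delta_rot": [0,0,0]},{"fingers": 0.015,"translation": [0,0,0],"delta_rot": [0,0,0]}]}}

```text
time_s: 25.95
position: [584.0, -2.4, 85.8]
tool_rot: [[0.007, 1.0, -0.0], [1.0, -0.007, 0.0], [0.0, -0.0, -1.0]]
force: [-4.2, -0.3, 2.4]
finger_gap: 25.6
gripper_force: 40.2
```

```bash
python3 st.py
```

```text
25.95 [584.01  -2.43  85.83] [-8.2 24.4 -8.4 57.3  0.  82.2] -0.42 25.6 40.2 [-4.18 -0.34  2.43] [0.03 1.08 0.07]
```

{"op": "step_arm", "data": {"motion": [{"fingers": 0.015,"translation": [-0.0006,0,0],"delta_rot": [0,0,-0.03]},{"fingers": 0.015,"translation": [0,0,0],"delta_rot": [0,0,-0.03]},{"fingers": 0.015,"translation": [0,0,0],"delta_rot": [0,0,-0.03]},{"fingers": 0.015,"translation": [0,0,0],"delta_rot": [0,0,-0.03]},{"fingers": 0.015,"translation": [0,0,0],"delta_rot": [0,0,-0.03]},{"fingers": 0.015,"translation": [0,0,0],"delta_rot": [0,0,-0.03]},{"fingers": 0.015,"translation": [0,0,0],"delta_rot": [0,0,-0.02]},{"fingers": 0.015,"translation": [0,0,0],"delta_rot": [0,0,0]},{"fingers": 0.015,"translation": [0,0,0],"delta_rot": [0,0,0]},{"fingers": 0.015,"translation": [0,0,0],"delta_rot": [0,0,0]}]}}

```text
time_s: 27.2
position: [583.6, -2.4, 85.9]
tool_rot: [[0.206, 0.979, 0.0], [0.979, -0.206, 0.0], [0.0, 0.0, -1.0]]
force: [0.7, 2.4, -2.1]
finger_gap: 25.0
gripper_force: 39.7
```

```bash
python3 st.py
```

```text
27.2 [583.61  -2.42  85.85] [-8.2 24.3 -8.4 57.2  0.  93.6] -11.88 25.0 39.7 [ 0.73  2.41 -2.1 ] [ 0.47 -0.18  0.05]
```

Total 3.38 rad, still only drag. Continuing.

{"op": "step_arm", "data": {"motion": [{"fingers": 0.015,"translation": [0,0.0001,0],"delta_rot": [0,0,-0.03]},{"fingers": 0.015,"translation": [0,0,0],"delta_rot": [0,0,-0.03]},{"fingers": 0.015,"translation": [0,0,0],"delta_rot": [0,0,-0.03]},{"fingers": 0.015,"translation": [0,0,0],"delta_rot": [0,0,-0.02]},{"fingers": 0.015,"translation": [0,0,0],"delta_rot": [0,0,-0.02]},{"fingers": 0.015,"translation": [0,0,0],"delta_rot": [0,0,-0.02]},{"fingers": 0.015,"translation": [0,0,0],"delta_rot": [0,0,-0.02]},{"fingers": 0.015,"translation": [0,0,0],"delta_rot": [0,0,0]},{"fingers": 0.015,"translation": [0,0,0],"delta_rot": [0,0,0]},{"fingers": 0.015,"translation": [0,0,0],"delta_rot": [0,0,0]}]}}

```text
time_s: 28.45
position: [583.6, -2.4, 85.9]
tool_rot: [[0.369, 0.93, 0.0], [0.93, -0.369, 0.0], [0.0, -0.0, -1.0]]
force: [0.9, 3.3, -1.7]
finger_gap: 25.3
gripper_force: 39.8
```

```bash
python3 st.py
```

```text
28.45 [583.6   -2.36  85.87] [ -8.2  24.3  -8.4  57.2   0.  103.4] -21.63 25.3 39.8 [ 0.86  3.28 -1.65] [ 0.71 -0.08  0.06]
```

{"op": "step_arm", "data": {"motion": [{"fingers": 0.015,"translation": [0,0.0003,0],"delta_rot": [0,0,-0.02]},{"fingers": 0.015,"translation": [0,0,0],"delta_rot": [0,0,-0.02]},{"fingers": 0.015,"translation": [0,0,0],"delta_rot": [0,0,-0.02]},{"fingers": 0.015,"translation": [0,0,0],"delta_rot": [0,0,-0.02]},{"fingers": 0.015,"translation": [0,0,0],"delta_rot": [0,0,-0.02]},{"fingers": 0.015,"translation": [0,0,0],"delta_rot": [0,0,-0.02]},{"fingers": 0.015,"translation": [0,0,0],"delta_rot": [0,0,0]},{"fingers": 0.015,"translation": [0,0,0],"delta_rot": [0,0,0]},{"fingers": 0.015,"translation": [0,0,0],"delta_rot": [0,0,0]},{"fingers": 0.015,"translation": [0,0,0],"delta_rot": [0,0,0]}]}}

```text
time_s: 29.7
position: [583.6, -2.1, 85.9]
tool_rot: [[0.477, 0.879, -0.0], [0.879, -0.477, -0.0], [-0.0, -0.0, -1.0]]
force: [0.9, 1.6, -2.0]
finger_gap: 25.1
gripper_force: 39.8
```

```bash
python3 st.py
```

```text
29.7 [583.57  -2.09  85.88] [ -8.2  24.3  -8.4  57.2  -0.  110.3] -28.51 25.1 39.8 [ 0.91  1.56 -2.01] [ 0.35 -0.07  0.06]
```

{"op": "step_arm", "data": {"motion": [{"fingers": 0.015,"translation": [0,0.0001,0],"delta_rot": [0,0,-0.02]},{"fingers": 0.015,"translation": [0,0,0],"delta_rot": [0,0,-0.02]},{"fingers": 0.015,"translation": [0,0,0],"delta_rot": [0,0,-0.02]},{"fingers": 0.015,"translation": [0,0,0],"delta_rot": [0,0,-0.02]},{"fingers": 0.015,"translation": [0,0,0],"delta_rot": [0,0,-0.02]},{"fingers": 0.015,"translation": [0,0,0],"delta_rot": [0,0,-0.02]},{"fingers": 0.015,"translation": [0,0,0],"delta_rot": [0,0,0]},{"fingers": 0.015,"translation": [0,0,0],"delta_rot": [0,0,0]},{"fingers": 0.015,"translation": [0,0,0],"delta_rot": [0,0,0]},{"fingers": 0.015,"translation": [0,0,0],"delta_rot": [0,0,0]}]}}

```text
time_s: 30.95
position: [583.6, -1.9, 85.9]
tool_rot: [[0.579, 0.815, -0.0], [0.815, -0.579, 0.0], [0.0, -0.0, -1.0]]
force: [-0.6, 1.8, -0.9]
finger_gap: 25.3
gripper_force: 40.0
```

```bash
python3 st.py
```

```text
30.95 [583.56  -1.94  85.9 ] [ -8.2  24.3  -8.4  57.2   0.  117.2] -35.38 25.3 40.0 [-0.59  1.84 -0.86] [0.48 0.04 0.23]
```

{"op": "step_arm", "data": {"motion": [{"fingers": 0.015,"translation": [0,0,0],"delta_rot": [0,0,-0.01]},{"fingers": 0.015,"translation": [0,0,0],"delta_rot": [0,0,-0.01]},{"fingers": 0.015,"translation": [0,0,0],"delta_rot": [0,0,-0.01]},{"fingers": 0.015,"translation": [0,0,0],"delta_rot": [0,0,-0.01]},{"fingers": 0.015,"translation": [0,0,0],"delta_rot": [0,0,0]},{"fingers": 0.015,"translation": [0,0,0],"delta_rot": [0,0,0]},{"fingers": 0.015,"translation": [0,0,0],"delta_rot": [0,0,0]},{"fingers": 0.015,"translation": [0,0,0],"delta_rot": [0,0,0]},{"fingers": 0.015,"translation": [0,0,0],"delta_rot": [0,0,0]},{"fingers": 0.015,"translation": [0,0,0],"delta_rot": [0,0,0]}]}}

```text
time_s: 32.2
position: [583.5, -1.9, 85.9]
tool_rot: [[0.611, 0.791, -0.0], [0.791, -0.611, 0.0], [-0.0, -0.0, -1.0]]
force: [0.1, 2.8, 0.5]
finger_gap: 24.9
gripper_force: 40.0
```

```bash
python3 st.py
```

```text
32.2 [583.55  -1.94  85.87] [ -8.2  24.3  -8.4  57.2   0.  119.5] -37.68 24.9 40.0 [0.05 2.76 0.53] [0.73 0.11 0.24]
```

{"op": "step_arm", "data": {"motion": [{"fingers": 0.015,"translation": [0,0,0],"delta_rot": [0,0,0]},{"fingers": 0.015,"translation": [0,0,0],"delta_rot": [0,0,0]},{"fingers": 0.015,"translation": [0,-0.0002,0],"delta_rot": [0,0,-0.01]},{"fingers": 0.015,"translation": [0,0,0],"delta_rot": [0,0,-0.01]},{"fingers": 0.015,"translation": [0,0,0],"delta_rot": [0,0,-0.01]},{"fingers": 0.015,"translation": [0,0,0],"delta_rot": [0,0,-0.01]},{"fingers": 0.015,"translation": [0,0,0],"delta_rot": [0,0,0]},{"fingers": 0.015,"translation": [0,0,0],"delta_rot": [0,0,0]},{"fingers": 0.015,"translation": [0,0,0],"delta_rot": [0,0,0]},{"fingers": 0.015,"translation": [0,0,0],"delta_rot": [0,0,0]}], "squeeze": 70}}

```text
time_s: 33.45
position: [583.6, -2.0, 85.9]
tool_rot: [[0.643, 0.766, 0.0], [0.766, -0.643, 0.0], [0.0, -0.0, -1.0]]
force: [-0.8, 4.6, 3.9]
finger_gap: 25.1
gripper_force: 70.8
```

```bash
python3 st.py
```

```text
33.45 [583.57  -2.03  85.93] [ -8.2  24.3  -8.4  57.2   0.  121.8] -39.99 25.1 70.8 [-0.75  4.59  3.94] [1.29 0.21 0.25]
```

```bash
cat > notch.py <<'E'
from h import *
import sys
def prof(im,name,c):
    a=np.radians(np.arange(0,360,3));out=[]
    g=cv2.cvtColor(im,cv2.COLOR_RGB2GRAY)
    best=np.zeros(len(a))
    for r in(11.5,12.5,13.5):
        p=proj(name,np.c_[c[0]+r*np.cos(a),c[1]+r*np.sin(a),np.full(len(a),65)]).astype(np.float32)
        best+=cv2.remap(g,p[:,0].reshape(-1,1),p[:,1].reshape(-1,1),cv2.INTER_LINEAR).ravel()/3
    return best.astype(int)
im=save('wrist','n1.png')
b=prof(im,'wrist',(584.95,-.4))
for k in range(0,120,20): print(k*3,b[k:k+20].tolist())
E
python3 notch.py
```

```text
0 [228, 229, 228, 229, 229, 228, 228, 229, 229, 229, 230, 229, 230, 230, 229, 230, 229, 230, 229, 229]
60 [229, 230, 230, 230, 229, 229, 230, 229, 229, 229, 229, 229, 229, 229, 229, 229, 229, 228, 229, 228]
120 [227, 228, 229, 229, 229, 229, 229, 229, 233, 225, 133, 18, 23, 27, 26, 27, 26, 27, 25, 24]
180 [28, 30, 26, 26, 25, 28, 28, 24, 28, 28, 26, 26, 25, 25, 30, 25, 24, 25, 28, 27]
240 [25, 26, 27, 26, 25, 27, 28, 26, 28, 26, 27, 27, 27, 26, 26, 26, 27, 26, 27, 23]
300 [23, 23, 14, 86, 204, 234, 229, 229, 229, 229, 229, 228, 229, 229, 229, 228, 229, 229, 229, 228]
```

{"op": "step_arm", "data": {"motion": [{"fingers": 0.015,"translation": [0,0.0004,0],"delta_rot": [0,0,0.05]},{"fingers": 0.015,"translation": [0,0,0.001],"delta_rot": [0,0,0.06]},{"fingers": 0.015,"translation": [0,0,0.005],"delta_rot": [0,0,0]},{"fingers": 0.015,"translation": [0,0,0.01],"delta_rot": [0,0,0]},{"fingers": 0.015,"translation": [0,0,0.015],"delta_rot": [0,0,0]},{"fingers": 0.015,"translation": [-0.005,-0.015,0.015],"delta_rot": [0,0,0]},{"fingers": 0.015,"translation": [-0.012,-0.04,0.004],"delta_rot": [0,0,0]},{"fingers": 0.015,"translation": [-0.01,-0.03,0],"delta_rot": [0,0,0]},{"fingers": 0.015,"translation": [0,0,0],"delta_rot": [0,0,0]},{"fingers": 0.015,"translation": [0,0,0],"delta_rot": [0,0,0]}], "squeeze": 40}}

```text
time_s: 34.75
position: [556.6, -87.1, 136.5]
tool_rot: [[0.555, 0.832, 0.001], [0.832, -0.555, -0.0], [0.0, 0.001, -1.0]]
force: [0.2, 0.7, -1.9]
finger_gap: 24.9
gripper_force: 70.3
```

```bash
python3 st.py; python3 notch.py; python3 - <<'E'
from h import *
print(proj('wrist',[[585,-.4,65]]))
E
```

```text
34.75 [556.55 -87.13 136.51] [-17.2  20.6  -6.2  63.2  -0.  106.5] -33.71 24.9 70.3 [ 0.19  0.7  -1.9 ] [ 0.03 -0.   -0.05]
0 [235, 235, 235, 235, 235, 236, 236, 235, 235, 235, 235, 235, 235, 235, 235, 235, 235, 235, 235, 235]
60 [235, 235, 235, 235, 236, 235, 235, 236, 235, 235, 235, 236, 235, 235, 235, 235, 236, 235, 235, 235]
120 [235, 234, 235, 235, 236, 236, 235, 235, 235, 236, 235, 236, 236, 236, 235, 235, 235, 235, 235, 235]
180 [235, 235, 235, 235, 235, 235, 235, 235, 236, 235, 236, 236, 237, 243, 199, 72, 73, 168, 240, 239]
240 [236, 236, 236, 236, 235, 236, 235, 235, 235, 235, 235, 235, 236, 235, 235, 235, 235, 235, 235, 234]
300 [235, 235, 235, 235, 235, 235, 236, 235, 235, 235, 235, 235, 235, 235, 236, 235, 235, 235, 235, 235]
[[242.16045132  73.97268407]]
```

```bash
python3 - <<'E'
import h
from h import *
class F: pass
real=robot
def at(pos,yR,f,c=(584.95,-.4)):
    st=dict(position=np.array(pos),tool_rot=np.array(yR))
    h.camRC=lambda name:(real.camera_model('wrist'),st['tool_rot']@np.array(real.camera_model('wrist')['mount'])[:3,:3],st['tool_rot']@np.array(real.camera_model('wrist')['mount'])[:3,3]+st['position'])
    im=cv2.imread(f);a=np.radians(np.arange(0,360,1.0));g=cv2.cvtColor(im,cv2.COLOR_BGR2GRAY)
    o=0
    for r in(11,12,13):
        p=h.proj('wrist',np.c_[c[0]+r*np.cos(a),c[1]+r*np.sin(a),np.full(len(a),65)]).astype(np.float32)
        o=o+cv2.remap(g,p[:,:1],p[:,1:],cv2.INTER_LINEAR).ravel()/3
    return o
o=at([591.68,-11.75,150.12],[[-0.9719,0.2355,0],[0.2355,0.9719,0],[0,0,-1]],'pics/w1.png')
w=np.clip(200-o[30:90],0,None);print('start notch',(w*np.arange(30,90)).sum()/w.sum(),w.max())
o=at([556.6,-87.1,136.5],[[.555,.832,.001],[.832,-.555,0],[0,.001,-1]],'pics/n1.png')
w=np.clip(200-o[200:260],0,None);print('end notch',(w*np.arange(200,260)).sum()/w.sum(),w.max())
for f in('w8','n1'):
    g=cv2.cvtColor(cv2.imread(f'pics/{f}.png'),cv2.COLOR_BGR2GRAY).astype(int)
    print(f,[(u,[v for v in range(200,330) if abs(g[v+1,u]-g[v-1,u])>18][:14]) for u in(260,270,280,290,300,308)])
    print(f,'row',[(v,[u for u in range(225,345) if abs(g[v,u+1]-g[v,u-1])>18]) for v in(250,265,285,300,315)])
E
```

```text
start notch 62.91860869565218 131.33333333333331
end notch 228.33647140864713 146.66666666666669
w8 [(260, [202, 203, 204, 227, 228, 229, 235, 236, 237, 241, 242, 243]), (270, [220, 221, 222, 223, 224, 230, 231, 232, 233, 235, 242, 243]), (280, [202, 203, 204, 205, 219, 220, 241, 242, 243]), (290, [204, 205, 206, 219, 220, 241, 242, 243]), (300, [234, 235, 236, 237, 241, 242, 243]), (308, [202, 203, 226, 227, 228, 229, 234, 235, 236, 241, 242, 243])]
w8 row [(250, [251, 252, 253, 312, 313, 314, 315]), (265, [231, 232, 233, 244, 245, 246, 249, 318, 319, 320, 331, 332, 333]), (285, [226, 227, 240, 241, 247, 318, 323, 324, 325, 338, 339]), (300, [225, 226, 227, 228, 237, 238, 239, 242, 243, 322, 326, 327, 328, 337, 338, 339, 340, 341, 342]), (315, [238, 239, 243, 244, 321, 322, 326, 327])]
n1 [(260, [241, 242, 243]), (270, [229, 230, 231, 232, 233, 241, 242, 243]), (280, [218, 219, 220, 241, 242, 243]), (290, [219, 220, 221, 241, 242, 243]), (300, [241, 242, 243]), (308, [240, 241, 242, 243, 244])]
n1 row [(250, [233, 234, 235, 251, 252, 313, 314, 315, 316]), (265, [245, 246, 247, 317, 318, 319, 320, 331, 332, 333]), (285, [226, 227, 228, 241, 242, 322, 323, 324, 337, 338, 339]), (300, [225, 226, 227, 228, 229, 238, 239, 240, 243, 244, 248, 317, 321, 322, 324, 325, 326, 327, 337, 338, 339, 340, 341, 342]), (315, [238, 239, 243, 244, 245, 248, 320, 321, 325, 326])]
```

The notch went from 62.9° to 228.3°, a cam turn of only about 195°, while the key turned 222°. The stop was felt, but the cam may have been dragged back as I backed off. I'll reseat and turn again, then withdraw without any back-twist.

{"op": "step_arm", "data": {"motion": [{"fingers": 0.015,"translation": [0.012,0.04,0],"delta_rot": [0,0,0.1]},{"fingers": 0.015,"translation": [0.012,0.04,0],"delta_rot": [0,0,0.14]},{"fingers": 0.015,"translation": [0.003,0.0049,0],"delta_rot": [0,0,0.104]},{"fingers": 0.015,"translation": [0,0,0],"delta_rot": [0,0,0]},{"fingers": 0.015,"translation": [0,0,-0.01],"delta_rot": [0,0,0]},{"fingers": 0.015,"translation": [0,0,-0.015],"delta_rot": [0,0,0]},{"fingers": 0.015,"translation": [0,0,-0.008],"delta_rot": [0,0,0]},{"fingers": 0.015,"translation": [0,0,-0.002],"delta_rot": [0,0,0]},{"fingers": 0.015,"translation": [0,0,0],"delta_rot": [0,0,0]},{"fingers": 0.015,"translation": [0,0,0],"delta_rot": [0,0,0]}]}}

```text
time_s: 36.05
position: [583.8, -1.9, 101.2]
tool_rot: [[0.241, 0.97, 0.001], [0.97, -0.241, -0.0], [0.0, 0.001, -1.0]]
force: [-0.3, -0.1, -1.5]
finger_gap: 24.8
gripper_force: 70.3
```

```bash
python3 st.py
```

```text
36.05 [583.8   -1.94 101.24] [-8.2 23.7 -6.9 59.3 -0.  95.8] -13.97 24.8 70.3 [-0.35 -0.08 -1.54] [ 0.   -0.04  0.  ]
```

{"op": "step_arm", "data": {"motion": [{"fingers": 0.015,"translation": [-0.0001,-0.0003,-0.001],"delta_rot": [0,0,0]},{"fingers": 0.015,"translation": [0,0,-0.001],"delta_rot": [0,0,0]},{"fingers": 0.015,"translation": [0,0,-0.001],"delta_rot": [0,0,0]},{"fingers": 0.015,"translation": [0,0,-0.001],"delta_rot": [0,0,0]},{"fingers": 0.015,"translation": [0,0,-0.0005],"delta_rot": [0,0,0]},{"fingers": 0.015,"translation": [0,0,-0.0005],"delta_rot": [0,0,0]},{"fingers": 0.015,"translation": [0,0,-0.0005],"delta_rot": [0,0,0]},{"fingers": 0.015,"translation": [0,0,-0.0005],"delta_rot": [0,0,0]},{"fingers": 0.015,"translation": [0,0,-0.0005],"delta_rot": [0,0,0]},{"fingers": 0.015,"translation": [0,0,0],"delta_rot": [0,0,0]}]}}

```text
time_s: 37.3
position: [583.5, -2.2, 94.4]
tool_rot: [[0.241, 0.97, -0.0], [0.97, -0.241, 0.0], [0.0, -0.0, -1.0]]
force: [0.4, -0.3, -1.9]
finger_gap: 24.7
gripper_force: 70.3
```

```bash
python3 st.py
```

```text
37.3 [583.46  -2.16  94.36] [-8.2 24.  -7.6 58.4  0.  95.7] -13.96 24.7 70.3 [ 0.37 -0.28 -1.86] [-0.02  0.01 -0.01]
```

Entered cleanly. Down to just above the bottom (86).

{"op": "step_arm", "data": {"motion": [{"fingers": 0.015,"translation": [0,0,-0.001],"delta_rot": [0,0,0]},{"fingers": 0.015,"translation": [0,0,-0.001],"delta_rot": [0,0,0]},{"fingers": 0.015,"translation": [0,0,-0.001],"delta_rot": [0,0,0]},{"fingers": 0.015,"translation": [0,0,-0.001],"delta_rot": [0,0,0]},{"fingers": 0.015,"translation": [0,0,-0.001],"delta_rot": [0,0,0]},{"fingers": 0.015,"translation": [0,0,-0.001],"delta_rot": [0,0,0]},{"fingers": 0.015,"translation": [0,0,-0.001],"delta_rot": [0,0,0]},{"fingers": 0.015,"translation": [0,0,-0.0008],"delta_rot": [0,0,0]},{"fingers": 0.015,"translation": [0,0,0],"delta_rot": [0,0,0]},{"fingers": 0.015,"translation": [0,0,0],"delta_rot": [0,0,0]}]}}

```text
time_s: 38.55
position: [583.5, -2.2, 86.6]
tool_rot: [[0.241, 0.97, 0.0], [0.97, -0.241, -0.0], [-0.0, 0.0, -1.0]]
force: [-0.3, -0.7, -1.2]
finger_gap: 24.8
gripper_force: 70.3
```

```bash
python3 st.py
```

```text
38.55 [583.47  -2.19  86.61] [-8.2 24.3 -8.4 57.3 -0.  95.7] -13.96 24.8 70.3 [-0.26 -0.67 -1.24] [ 0.01 -0.02  0.03]
```

{"op": "step_arm", "data": {"motion": [{"fingers": 0.015,"translation": [0,0,-0.0005],"delta_rot": [0,0,-0.04]},{"fingers": 0.015,"translation": [0,0,0],"delta_rot": [0,0,-0.04]},{"fingers": 0.015,"translation": [0,0,0],"delta_rot": [0,0,-0.03]},{"fingers": 0.015,"translation": [0,0,0],"delta_rot": [0,0,-0.03]},{"fingers": 0.015,"translation": [0,0,0],"delta_rot": [0,0,-0.03]},{"fingers": 0.015,"translation": [0,0,0],"delta_rot": [0,0,-0.03]},{"fingers": 0.015,"translation": [0,0,0],"delta_rot": [0,0,0]},{"fingers": 0.015,"translation": [0,0,0],"delta_rot": [0,0,0]},{"fingers": 0.015,"translation": [0,0,0],"delta_rot": [0,0,0]},{"fingers": 0.015,"translation": [0,0,0],"delta_rot": [0,0,0]}]}}

```text
time_s: 39.8
position: [583.5, -2.1, 86.1]
tool_rot: [[0.429, 0.903, 0.0], [0.903, -0.429, 0.0], [0.0, 0.0, -1.0]]
force: [0.1, 1.5, -1.8]
finger_gap: 25.0
gripper_force: 70.3
```

```bash
python3 st.py
```

```text
39.8 [583.49  -2.13  86.09] [ -8.2  24.3  -8.4  57.2   0.  107.2] -25.41 25.0 70.3 [ 0.08  1.5  -1.82] [ 0.35 -0.19  0.04]
```

{"op": "step_arm", "data": {"motion": [{"fingers": 0.015,"translation": [0,0.0002,0],"delta_rot": [0,0,-0.03]},{"fingers": 0.015,"translation": [0,0,0],"delta_rot": [0,0,-0.03]},{"fingers": 0.015,"translation": [0,0,0],"delta_rot": [0,0,-0.02]},{"fingers": 0.015,"translation": [0,0,0],"delta_rot": [0,0,-0.02]},{"fingers": 0.015,"translation": [0,0,0],"delta_rot": [0,0,-0.02]},{"fingers": 0.015,"translation": [0,0,0],"delta_rot": [0,0,-0.02]},{"fingers": 0.015,"translation": [0,0,0],"delta_rot": [0,0,0]},{"fingers": 0.015,"translation": [0,0,0],"delta_rot": [0,0,0]},{"fingers": 0.015,"translation": [0,0,0],"delta_rot": [0,0,0]},{"fingers": 0.015,"translation": [0,0,0],"delta_rot": [0,0,0]}]}}

```text
time_s: 41.05
position: [583.5, -2.0, 86.1]
tool_rot: [[0.551, 0.835, 0.0], [0.835, -0.551, 0.0], [0.0, 0.0, -1.0]]
force: [0.4, 0.7, -1.1]
finger_gap: 25.1
gripper_force: 70.3
```

```bash
python3 st.py
```

```text
41.05 [583.51  -1.96  86.07] [ -8.2  24.3  -8.4  57.2   0.  115.2] -33.43 25.1 70.3 [ 0.39  0.73 -1.13] [ 0.28 -0.26  0.15]
```

{"op": "step_arm", "data": {"motion": [{"fingers": 0.015,"translation": [0,0,0],"delta_rot": [0,0,-0.01]},{"fingers": 0.015,"translation": [0,0,0],"delta_rot": [0,0,-0.01]},{"fingers": 0.015,"translation": [0,0,0],"delta_rot": [0,0,-0.01]},{"fingers": 0.015,"translation": [0,0,0],"delta_rot": [0,0,-0.01]},{"fingers": 0.015,"translation": [0,0,0],"delta_rot": [0,0,0]},{"fingers": 0.015,"translation": [0,0,0],"delta_rot": [0,0,0]},{"fingers": 0.015,"translation": [0,0,0],"delta_rot": [0,0,0.01]},{"fingers": 0.015,"translation": [0,0,0],"delta_rot": [0,0,0.01]},{"fingers": 0.015,"translation": [0,0,0],"delta_rot": [0,0,0.01]},{"fingers": 0.015,"translation": [0,0,0],"delta_rot": [0,0,0.01]}]}}

```text
time_s: 42.3
position: [583.5, -2.0, 86.1]
tool_rot: [[0.551, 0.835, -0.0], [0.835, -0.551, -0.0], [-0.0, -0.0, -1.0]]
force: [0.2, 1.7, -0.8]
finger_gap: 24.8
gripper_force: 70.3
```

```bash
python3 st.py
```

```text
42.3 [583.45  -1.98  86.08] [ -8.2  24.3  -8.4  57.2  -0.  115.2] -33.41 24.8 70.3 [ 0.25  1.71 -0.81] [ 0.44 -0.27 -0.07]
```

{"op": "step_arm", "data": {"motion": [{"fingers": 0.015,"translation": [0,0,0.001],"delta_rot": [0,0,0]},{"fingers": 0.015,"translation": [0,0,0.001],"delta_rot": [0,0,0]},{"fingers": 0.015,"translation": [0,0,0.003],"delta_rot": [0,0,0]},{"fingers": 0.015,"translation": [0,0,0.006],"delta_rot": [0,0,0]},{"fingers": 0.015,"translation": [0,0,0.01],"delta_rot": [0,0,0]},{"fingers": 0.015,"translation": [0,0,0.015],"delta_rot": [0,0,0]},{"fingers": 0.015,"translation": [-0.004,-0.015,0.012],"delta_rot": [0,0,0]},{"fingers": 0.015,"translation": [-0.012,-0.04,0.002],"delta_rot": [0,0,0]},{"fingers": 0.015,"translation": [-0.01,-0.03,0],"delta_rot": [0,0,0]},{"fingers": 0.015,"translation": [0,0,0],"delta_rot": [0,0,0]}]}}

```text
time_s: 43.55
position: [556.8, -89.4, 137.0]
tool_rot: [[0.553, 0.833, 0.001], [0.833, -0.553, -0.001], [-0.0, 0.001, -1.0]]
force: [0.2, 0.1, -0.3]
finger_gap: 24.4
gripper_force: 70.3
```

```bash
python3 st.py; cat > n2.py <<'E'
from h import *
import sys
im=save('wrist',sys.argv[1]);g=cv2.cvtColor(im,cv2.COLOR_RGB2GRAY);a=np.radians(np.arange(0,360,1.0));o=0;c=(584.95,-.4)
for r in(11,12,13):
    p=proj('wrist',np.c_[c[0]+r*np.cos(a),c[1]+r*np.sin(a),np.full(360,65)]).astype(np.float32)
    o=o+cv2.remap(g,p[:,:1],p[:,1:],cv2.INTER_LINEAR).ravel()/3
w=np.clip(200-o,0,None)[150:300];print('notch',(w*np.arange(150,300)).sum()/w.sum(),w.max(),np.nonzero(w)[0]+150)
# hex hole: fit by dark/light radius profile
R=np.arange(5,11,.1);rad=[]
for t in a[::3]:
    p=proj('wrist',np.c_[c[0]+R*np.cos(t),c[1]+R*np.sin(t),np.full(len(R),65)]).astype(np.float32)
    q=cv2.remap(g,p[:,:1],p[:,1:],cv2.INTER_LINEAR).ravel()
    rad.append(R[np.argmax(q>170)])
rad=np.array(rad);x=rad*np.cos(a[::3]);y=rad*np.sin(a[::3])
from scipy.optimize import least_squares
def f(q):
    X,Y=x-q[0],y-q[1];th=np.arctan2(Y,X)-q[2];th=(th+np.pi/6)%(np.pi/3)-np.pi/6
    return np.hypot(X,Y)-q[3]/np.cos(np.pi/6-np.abs(th))
b=min((least_squares(f,[0,0,np.radians(k),7.5],loss='soft_l1') for k in range(0,60,10)),key=lambda r:r.cost)
print('hex',b.x[:2],np.degrees(b.x[2])%60,b.x[3],b.cost)
E
python3 n2.py n2.png
```

```text
43.55 [556.84 -89.44 136.98] [-17.4  20.6  -6.1  63.2  -0.  106.2] -33.6 24.4 70.3 [ 0.22  0.15 -0.25] [-0.04 -0.02 -0.02]
notch 220.72140552169233 145.66666666666669 [216 217 218 219 220 221 222 223 224 225]
hex [0.50792749 1.11609414] 43.44921615004656 7.445965625377035 0.2910147696723211
```

{"op": "step_arm", "data": {"motion": [{"fingers": 0.015,"translation": [0.004,0.012,0],"delta_rot": [0,0,0.1]},{"fingers": 0.015,"translation": [0.004,0.012,0],"delta_rot": [0,0,0.1]},{"fingers": 0.015,"translation": [0.004,0.012,0],"delta_rot": [0,0,0.08]},{"fingers": 0.015,"translation": [0,0,0],"delta_rot": [0,0,0]},{"fingers": 0.015,"translation": [0,0,0],"delta_rot": [0,0,0]},{"fingers": 0.015,"translation": [0,0,0],"delta_rot": [0,0,0]},{"fingers": 0.015,"translation": [0,0,0],"delta_rot": [0,0,0]},{"fingers": 0.015,"translation": [0,0,0],"delta_rot": [0,0,0]},{"fingers": 0.015,"translation": [0,0,0],"delta_rot": [0,0,0]},{"fingers": 0.015,"translation": [0,0,0],"delta_rot": [0,0,0]}]}}

```text
time_s: 44.85
position: [569.5, -51.0, 136.1]
tool_rot: [[0.299, 0.954, -0.0], [0.954, -0.299, 0.0], [0.0, -0.0, -1.0]]
force: [-0.4, -0.9, -1.2]
finger_gap: 24.9
gripper_force: 70.3
```

```bash
python3 st.py; python3 n2.py n3.png; python3 -c "
from h import *
print(proj('wrist',[[585,-.4,65]]))"
```

```text
44.85 [569.47 -51.   136.07] [-13.3  21.4  -5.   63.6   0.   94.1] -17.4 24.9 70.3 [-0.41 -0.86 -1.18] [-0.07 -0.01  0.03]
notch 224.07483443708603 157.33333333333331 [220 221 222 223 224 225 226 227 228 229]
hex [0.19844692 0.01283091] 43.42875010074085 7.412056355221414 0.31880374319102023
[[281.68120471 132.73993041]]
```

{"op": "step_arm", "data": {"motion": [{"fingers": 0.015,"translation": [0.006,0.02,0],"delta_rot": [0,0,0]},{"fingers": 0.015,"translation": [0.006,0.02,0],"delta_rot": [0,0,0]},{"fingers": 0.015,"translation": [0.002,0.0089,0],"delta_rot": [0,0,0]},{"fingers": 0.015,"translation": [0,0,-0.005],"delta_rot": [0,0,0]},{"fingers": 0.015,"translation": [0,0,-0.015],"delta_rot": [0,0,0]},{"fingers": 0.015,"translation": [0,0,-0.012],"delta_rot": [0,0,0]},{"fingers": 0.015,"translation": [0,0,-0.002],"delta_rot": [0,0,0]},{"fingers": 0.015,"translation": [0,0,0],"delta_rot": [0,0,0]},{"fingers": 0.015,"translation": [0,0,-0.001],"delta_rot": [0,0,0]},{"fingers": 0.015,"translation": [0,0,-0.001],"delta_rot": [0,0,0]}]}}

```text
time_s: 46.15
position: [583.7, -2.1, 100.3]
tool_rot: [[0.299, 0.954, 0.001], [0.954, -0.299, -0.0], [0.0, 0.001, -1.0]]
force: [-0.4, -1.2, -1.8]
finger_gap: 24.9
gripper_force: 70.3
```

```bash
python3 st.py
```

```text
46.15 [583.67  -2.15 100.31] [-8.2 23.7 -7.  59.2 -0.  99.2] -17.4 24.9 70.3 [-0.44 -1.21 -1.85] [-0.06 -0.   -0.07]
```

{"op": "step_arm", "data": {"motion": [{"fingers": 0.015,"translation": [-0.0001,0,-0.001],"delta_rot": [0,0,0]},{"fingers": 0.015,"translation": [0,0,-0.001],"delta_rot": [0,0,0]},{"fingers": 0.015,"translation": [0,0,-0.0015],"delta_rot": [0,0,0]},{"fingers": 0.015,"translation": [0,0,-0.0015],"delta_rot": [0,0,0]},{"fingers": 0.015,"translation": [0,0,-0.0015],"delta_rot": [0,0,0]},{"fingers": 0.015,"translation": [0,0,-0.0015],"delta_rot": [0,0,0]},{"fingers": 0.015,"translation": [0,0,-0.0015],"delta_rot": [0,0,0]},{"fingers": 0.015,"translation": [0,0,-0.0015],"delta_rot": [0,0,0]},{"fingers": 0.015,"translation": [0,0,-0.0015],"delta_rot": [0,0,0]},{"fingers": 0.015,"translation": [0,0,-0.001],"delta_rot": [0,0,0]}]}}

```text
time_s: 47.4
position: [583.4, -2.1, 86.5]
tool_rot: [[0.299, 0.954, -0.0], [0.954, -0.299, -0.0], [-0.0, -0.0, -1.0]]
force: [0.3, -0.2, -0.7]
finger_gap: 24.8
gripper_force: 70.3
```

```bash
python3 st.py
```

```text
47.4 [583.37  -2.07  86.47] [-8.2 24.3 -8.4 57.3 -0.  99.2] -17.4 24.8 70.3 [ 0.27 -0.17 -0.74] [-0.09 -0.05  0.03]
```

{"op": "step_arm", "data": {"motion": [{"fingers": 0.015,"translation": [0,0,-0.0003],"delta_rot": [0,0,-0.05]},{"fingers": 0.015,"translation": [0,0,0],"delta_rot": [0,0,-0.05]},{"fingers": 0.015,"translation": [0,0,0],"delta_rot": [0,0,-0.05]},{"fingers": 0.015,"translation": [0,0.0001,0],"delta_rot": [0,0,-0.04]},{"fingers": 0.015,"translation": [0,0.0001,0],"delta_rot": [0,0,-0.04]},{"fingers": 0.015,"translation": [0,0.0001,0],"delta_rot": [0,0,-0.03]},{"fingers": 0.015,"translation": [0,0,0],"delta_rot": [0,0,-0.02]},{"fingers": 0.015,"translation": [0,0,0],"delta_rot": [0,0,-0.02]},{"fingers": 0.015,"translation": [0,0,0],"delta_rot": [0,0,-0.01]},{"fingers": 0.015,"translation": [0,0,0],"delta_rot": [0,0,0]}]}}

```text
time_s: 48.65
position: [583.5, -1.8, 86.3]
tool_rot: [[0.576, 0.818, 0.0], [0.818, -0.576, -0.0], [0.0, 0.0, -1.0]]
force: [1.9, -0.3, -1.4]
finger_gap: 24.5
gripper_force: 70.2
```

```bash
python3 st.py
```

```text
48.65 [583.52  -1.79  86.34] [ -8.2  24.3  -8.4  57.3   0.  117. ] -35.16 24.5 70.2 [ 1.87 -0.25 -1.44] [-0.17 -0.45  0.19]
```

{"op": "step_arm", "data": {"motion": [{"fingers": 0.015,"translation": [0,0,0],"delta_rot": [0,0,-0.015]},{"fingers": 0.015,"translation": [0,0,0],"delta_rot": [0,0,-0.015]},{"fingers": 0.015,"translation": [0,0,0],"delta_rot": [0,0,0]},{"fingers": 0.015,"translation": [0,0,0.0005],"delta_rot": [0,0,0.01]},{"fingers": 0.015,"translation": [0,0,0.002],"delta_rot": [0,0,0]},{"fingers": 0.015,"translation": [0,0,0.004],"delta_rot": [0,0,0]},{"fingers": 0.015,"translation": [0,0,0.008],"delta_rot": [0,0,0]},{"fingers": 0.015,"translation": [0,0,0.012],"delta_rot": [0,0,0]},{"fingers": 0.015,"translation": [0,0,0.015],"delta_rot": [0,0,0]},{"fingers": 0.015,"translation": [0,0,0.008],"delta_rot": [0,0,0]}]}}

```text
time_s: 49.9
position: [583.7, -1.8, 137.3]
tool_rot: [[0.592, 0.806, 0.001], [0.806, -0.592, -0.0], [0.001, 0.001, -1.0]]
force: [-0.6, 0.3, -1.3]
finger_gap: 24.6
gripper_force: 70.3
```

{"op": "step_arm", "data": {"motion": [{"fingers": 0.015,"translation": [-0.004,-0.015,0],"delta_rot": [0,0,0.1]},{"fingers": 0.015,"translation": [-0.005,-0.018,0],"delta_rot": [0,0,0.1]},{"fingers": 0.015,"translation": [-0.005,-0.016,0],"delta_rot": [0,0,0.1]},{"fingers": 0.015,"translation": [0,0,0],"delta_rot": [0,0,0]},{"fingers": 0.015,"translation": [0,0,0],"delta_rot": [0,0,0]},{"fingers": 0.015,"translation": [0,0,0],"delta_rot": [0,0,0]},{"fingers": 0.015,"translation": [0,0,0],"delta_rot": [0,0,0]},{"fingers": 0.015,"translation": [0,0,0],"delta_rot": [0,0,0]},{"fingers": 0.015,"translation": [0,0,0],"delta_rot": [0,0,0]},{"fingers": 0.015,"translation": [0,0,0],"delta_rot": [0,0,0]}]}}

```text
time_s: 51.15
position: [569.4, -50.8, 135.8]
tool_rot: [[0.327, 0.945, -0.0], [0.945, -0.327, 0.0], [0.0, -0.0, -1.0]]
force: [-0.8, 0.2, -1.4]
finger_gap: 25.1
gripper_force: 70.3
```

```bash
python3 st.py; python3 n2.py n4.png
```

```text
51.15 [569.38 -50.75 135.78] [-13.3  21.4  -5.   63.6   0.   95.9] -19.12 25.1 70.3 [-0.84  0.22 -1.38] [ 0.   -0.04 -0.01]
notch 224.02017380508997 157.66666666666666 [219 220 221 222 223 224 225 226 227 228 229]
hex [ 0.21819967 -0.0369341 ] 43.42343026309922 7.388408255964437 0.34796326871439986
```

The notch rests at 224.0° again, exactly as before, after the same stop torque, so the cam is repeatably at its stop. Now I'll return the key.

{"op": "step_arm", "data": {"motion": [{"fingers": 0.015,"translation": [-0.007,-0.025,0],"delta_rot": [0,0,0]},{"fingers": 0.015,"translation": [-0.012,-0.045,0],"delta_rot": [0,0,0]},{"fingers": 0.015,"translation": [-0.012,-0.045,0],"delta_rot": [0,0,0]},{"fingers": 0.015,"translation": [-0.012,-0.045,0],"delta_rot": [0,0,0]},{"fingers": 0.015,"translation": [-0.01,-0.04,0],"delta_rot": [0,0,0]},{"fingers": 0.015,"translation": [-0.0067,-0.0254,-0.01],"delta_rot": [0,0,0]},{"fingers": 0.015,"translation": [0,0,-0.02],"delta_rot": [0,0,0]},{"fingers": 0.015,"translation": [0,0,-0.02],"delta_rot": [0,0,0]},{"fingers": 0.015,"translation": [0,0,0],"delta_rot": [0,0,0]},{"fingers": 0.015,"translation": [0,0,0],"delta_rot": [0,0,0]}]}}

```text
time_s: 52.45
position: [510.0, -276.3, 86.6]
tool_rot: [[0.327, 0.945, 0.001], [0.945, -0.327, -0.0], [-0.0, 0.001, -1.0]]
force: [-0.8, 0.3, -2.0]
finger_gap: 24.7
gripper_force: 70.2
```

```bash
python3 st.py
```

```text
52.45 [ 509.99 -276.32   86.56] [-36.5  24.   -9.   57.   -0.   72.6] -19.11 24.7 70.2 [-0.81  0.35 -2.03] [ 0.03 -0.01 -0.01]
```

{"op": "step_arm", "data": {"motion": [{"fingers": 0.015,"translation": [-0.0002,0,-0.002],"delta_rot": [0,0,0]},{"fingers": 0.015,"translation": [0,0,-0.002],"delta_rot": [0,0,0]},{"fingers": 0.015,"translation": [0,0,-0.002],"delta_rot": [0,0,0]},{"fingers": 0.015,"translation": [0,0,-0.002],"delta_rot": [0,0,0]},{"fingers": 0.015,"translation": [0,0,-0.001],"delta_rot": [0,0,0]},{"fingers": 0.015,"translation": [0,0,-0.001],"delta_rot": [0,0,0]},{"fingers": 0.015,"translation": [0,0,-0.001],"delta_rot": [0,0,0]},{"fingers": 0.015,"translation": [0,0,-0.001],"delta_rot": [0,0,0]},{"fingers": 0.015,"translation": [0,0,-0.001],"delta_rot": [0,0,0]},{"fingers": 0.015,"translation": [0,0,-0.001],"delta_rot": [0,0,0]}]}}

```text
time_s: 53.7
position: [509.5, -276.2, 71.7]
tool_rot: [[0.327, 0.945, -0.0], [0.945, -0.327, 0.0], [0.0, -0.0, -1.0]]
force: [-0.4, -0.4, -1.0]
finger_gap: 25.3
gripper_force: 70.2
```

```bash
python3 st.py
```

```text
53.7 [ 509.47 -276.17   71.71] [-36.5  24.6 -10.4  55.    0.   72.6] -19.12 25.3 70.2 [-0.35 -0.36 -0.97] [ 0.04  0.03 -0.04]
```

Tip about 5 mm into the hole, with no force. Lowering to about 52.

{"op": "step_arm", "data": {"motion": [{"fingers": 0.015,"translation": [0,0,-0.002],"delta_rot": [0,0,0]},{"fingers": 0.015,"translation": [0,0,-0.003],"delta_rot": [0,0,0]},{"fingers": 0.015,"translation": [0,0,-0.003],"delta_rot": [0,0,0]},{"fingers": 0.015,"translation": [0,0,-0.003],"delta_rot": [0,0,0]},{"fingers": 0.015,"translation": [0,0,-0.003],"delta_rot": [0,0,0]},{"fingers": 0.015,"translation": [0,0,-0.002],"delta_rot": [0,0,0]},{"fingers": 0.015,"translation": [0,0,-0.002],"delta_rot": [0,0,0]},{"fingers": 0.015,"translation": [0,0,-0.001],"delta_rot": [0,0,0]},{"fingers": 0.015,"translation": [0,0,0],"delta_rot": [0,0,0]},{"fingers": 0.015,"translation": [0,0,0],"delta_rot": [0,0,0]}]}}

```text
time_s: 54.95
position: [509.5, -276.2, 52.9]
tool_rot: [[0.327, 0.945, 0.0], [0.945, -0.327, -0.0], [-0.0, 0.0, -1.0]]
force: [1.2, 0.1, -1.2]
finger_gap: 25.0
gripper_force: 70.2
```

```bash
python3 st.py
```

```text
54.95 [ 509.51 -276.21   52.86] [-36.5  25.5 -12.2  52.3  -0.   72.6] -19.12 25.0 70.2 [ 1.18  0.13 -1.16] [ 0.01 -0.01 -0.04]
```

{"op": "step_arm", "data": {"motion": [{"fingers": 0.015,"translation": [0,0,-0.0008],"delta_rot": [0,0,0]},{"fingers": 0.015,"translation": [0,0,-0.0007],"delta_rot": [0,0,0]},{"fingers": 0.015,"translation": [0,0,0],"delta_rot": [0,0,0]},{"fingers": 0.028,"translation": [0,0,0],"delta_rot": [0,0,0]},{"fingers": 0.035,"translation": [0,0,0],"delta_rot": [0,0,0]},{"fingers": 0.05,"translation": [0,0,0],"delta_rot": [0,0,0]},{"fingers": 0.06,"translation": [0,0,0],"delta_rot": [0,0,0]},{"fingers": 0.06,"translation": [0,0,0.01],"delta_rot": [0,0,0]},{"fingers": 0.06,"translation": [0,0,0.03],"delta_rot": [0,0,0]},{"fingers": 0.06,"translation": [0,0,0.04],"delta_rot": [0,0,0]}]}}

```text
time_s: 56.2
position: [509.1, -275.9, 132.3]
tool_rot: [[0.327, 0.945, -0.001], [0.945, -0.327, 0.001], [0.0, -0.001, -1.0]]
force: [0.9, -0.5, -0.5]
finger_gap: 59.9
gripper_force: 0.0
```

{"op": "step_arm", "data": {"motion": [{"fingers": 0.06,"translation": [0,0,0.03],"delta_rot": [0,0,0]},{"fingers": 0.06,"translation": [0,0,0.02],"delta_rot": [0,0,0]},{"fingers": 0.06,"translation": [0,0,0],"delta_rot": [0,0,0]},{"fingers": 0.06,"translation": [0,0,0],"delta_rot": [0,0,0]},{"fingers": 0.06,"translation": [0,0,0],"delta_rot": [0,0,0]},{"fingers": 0.06,"translation": [0,0,0],"delta_rot": [0,0,0]},{"fingers": 0.06,"translation": [0,0,0],"delta_rot": [0,0,0]},{"fingers": 0.06,"translation": [0,0,0],"delta_rot": [0,0,0]},{"fingers": 0.06,"translation": [0,0,0],"delta_rot": [0,0,0]},{"fingers": 0.06,"translation": [0,0,0],"delta_rot": [0,0,0]}]}}

```text
time_s: 57.45
position: [509.5, -276.2, 181.3]
tool_rot: [[0.327, 0.945, 0.0], [0.945, -0.327, -0.0], [-0.0, 0.0, -1.0]]
force: [-0.7, -0.1, -0.2]
finger_gap: 60.2
gripper_force: 0.0
```

```bash
python3 st.py; python3 - <<'E'
from h import *
im=save('wrist','end.png')
for t in('key_head','holder'):
  r=robot.recognise(t,'wrist')[:1]; print(t,[(d['score'],cam2world('wrist',d['point']).round(1)) for d in r])
  r=robot.silhouettes(t,'wrist')[:1]
  for d in r:
    v,u=np.nonzero(d['mask']);print(len(u),u.min(),u.max(),v.min(),v.max())
for z in(98,66): print(z,proj('wrist',[[510.1,-275.9,z]]).round(1))
g=cv2.cvtColor(im,cv2.COLOR_RGB2GRAY)
u=int(proj('wrist',[[510.1,-275.9,98]])[0][0]);print([(v,int(g[v,u])) for v in range(150,260,3)])
v=int(proj('wrist',[[510.1,-275.9,98]])[0][1]);print([(x,int(g[v,x])) for x in range(u-40,u+40,2)])
E
```

```text
57.45 [ 509.49 -276.16  181.29] [-36.5  21.    1.6  70.6   0.   72.6] -19.11 60.2 0.0 [-0.71 -0.1  -0.19] [-0.    0.02 -0.02]
key_head [(0.9, array([ 510.2, -265.2,  104.7]))]
1611 265 303 178 222
holder [(0.96, array([ 516.6, -263.9,   42.3]))]
4040 232 334 134 235
98 [[283.  207.8]]
66 [[282.9 196. ]]
[(150, 151), (153, 156), (156, 156), (159, 157), (162, 161), (165, 156), (168, 156), (171, 157), (174, 153), (177, 140), (180, 26), (183, 37), (186, 31), (189, 59), (192, 75), (195, 71), (198, 70), (201, 72), (204, 69), (207, 71), (210, 71), (213, 68), (216, 67), (219, 66), (222, 40), (225, 158), (228, 160), (231, 160), (234, 154), (237, 134), (240, 134), (243, 136), (246, 132), (249, 133), (252, 134), (255, 136), (258, 139)]
[(242, 130), (244, 131), (246, 131), (248, 134), (250, 136), (252, 154), (254, 152), (256, 160), (258, 159), (260, 169), (262, 174), (264, 170), (266, 40), (268, 73), (270, 68), (272, 69), (274, 70), (276, 68), (278, 70), (280, 69), (282, 71), (284, 67), (286, 69), (288, 66), (290, 68), (292, 69), (294, 69), (296, 67), (298, 67), (300, 63), (302, 94), (304, 159), (306, 150), (308, 153), (310, 155), (312, 157), (314, 159), (316, 157), (318, 150), (320, 128)]
```

```bash
python3 -c "
from station import robot
print(robot.hand_in())"
```

```text
the job is handed in; nothing more can be done
None
```

The fastener is tightened clockwise to its stop, the key is standing upright in its block and released, and the job was handed in at about 57 s; the stop is inferred from a repeatable torque rise and the notch resting at the same angle twice, and the hand-in gave no verdict.

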